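Press the light-port diffuser home and lock its turnbutton

TASK

The opal diffuser of the film inspection light box is only resting on its three spring clips: stand the pressing block square on it and press until it clicks fully home, flat in its seat all round. Keep the gripper itself off the diffuser, press no harder than it takes (the glass cracks), and do not disturb the other things on the bench. Then swing the turnbutton in over the diffuser's rim as far as it goes, and leave the pressing block standing upright on the bench.

Things in the scene. Friction and masses are not known exactly. Their poses are not given: they have to be found in the camera images.
- port (a point): centre of the round light port (hole 59.5 mm across) at the upper face of its grey cell ring, flush with the dark grey deck, about 78 mm above the bench. Deck and ring slope by 0.24 rad (14 degrees), low edge towards the robot: z is their outward normal, x points up the slope, y along the level, to the left. The cell is sprung: it sinks along -z under a press and comes back up when let go
- console: the light box, 220 by 240 mm, fixed to the bench; origin at bench level under its port, x away from the robot, y left. On its deck stands a white film guide roller (22 mm across, 23 mm high, fixed) 100 mm to the left and to the right of the port
- clip0 (a point): inner edge of the hook of the spring clip on the high side of the port; two more stand at 120 degrees to it. All ride on the cell ring. Each is 12 mm wide, 31 to 40 mm from the port's centre, 15 mm high, hook underside 5.6 mm above the ring; above that it slopes outwards. Pushed by the diffuser's rim the hooks yield outwards 3 mm, then snap back over it
- diffuser: round grey metal bezel 68 mm across, 4 mm thick, opal glass flush in its flat top, with a 55 mm plug 14 mm long below that runs loosely in the port. Loose, 70 to 120 g. Origin: centre of the bezel's underside; z out of the top. It starts resting on the clips' slopes, origin about 11 mm above the ring; home, its origin is at port, bezel flat on the ring
- diffuser_face (a point): centre of the diffuser's top face, where the block presses. Pressing square, cell and diffuser sink together while the resistance climbs to some 8 to 18 N, differently each time; at the click it suddenly drops by a fifth to a half and the diffuser is home. Less leaves it loose. Pressed askew, one side goes down and the other stays up. Over 60 N cracks the glass
- press_block: pressing block: round foot 48 mm across, 20 mm high, black rubber face below; orange square handle 26 by 26 mm from 20 to 105 mm above that face. 170 to 290 g. Origin: centre of the foot's face (underside); z up along the handle, x and y square to its flats. It starts upright on the bench, left or right of the light box
- keeper_pivot (a point): the turnbutton's pivot at deck level, 54 mm down the slope from the port's centre; axes as port. Brass arm 14 mm wide, 3 mm thick, underside 5.5 mm above the deck, reaching 28 mm from the pivot. On it a red thumb wing, centred on the pivot and in line with the arm: 8 mm thick, 28 mm long, from 7.5 to 34.5 mm above the deck
- keeper (a joint): turnbutton angle (rad). 0: arm along -y of keeper_pivot, clear of the port. It grows anticlockwise seen from above, to the stop at 1.57: arm pointing at the port's centre, over the rim. Starts at 0 to 0.4, turns stiffly (0.04 N m), stays where left. The arm passes over the rim only if the diffuser is home
- cleaner_bottle: bystander: white bottle 64 mm across, 170 mm high, blue cap; origin under its centre
- tape_jar: bystander: white jar 48 mm across, 50 mm high, yellow lid; origin under its centre
- film_core: bystander: yellow film core lying flat, 74 mm across, 16 mm high; origin under its centre
Mind the look-alikes: they are no part of the job. There is more than one size of the press_block; the one meant has the size given above.

How it is judged (in metres and radians):
On the way, in this order (a step that is already met when the one before it is completed fails the run):
1. the diffuser is pressed home: down on its ring and square to it (z of diffuser in the frame of port below 0.0015 m and angle between the z axis of diffuser and the z axis of port, either way round below 0.025 rad and distance between diffuser and port below 0.006 m), for 0.2 s.
2. the turnbutton is swung in over the diffuser's rim (all of step 1 and value of joint keeper above 1.3 rad), for 0.2 s.
At the end, for the whole second after the job is handed in: the diffuser is home (its origin less than 1.5 mm above the port's ring and within 6 mm of the port's centre, its face within 0.025 rad of the ring), the turnbutton is turned to more than 1.3 rad, over the rim, and the pressing block stands upright (within 0.1 rad) on the bench, everything at rest (all of step 2 and angle between press_block's own z axis and vertical below 0.1 rad and height (world z) of press_block between -0.004 and 0.006 m and linear speed of each of press_block, diffuser below 0.02 m/s); the robot touches nothing.
It fails at once if the gripper or arm pressed on the diffuser (contact force between any of the fingers, the arm and diffuser above 1.5 N).
It fails at once if the diffuser was pressed with more than 60 N (contact force between press_block and diffuser above 60 N).
It fails at once if the cleaner bottle was moved by more than 30 mm or knocked over (distance of cleaner_bottle from where it was at the start of the episode above 0.03 m or angle between cleaner_bottle's own z axis and vertical above 0.3 rad).
It fails at once if the tape jar was moved by more than 30 mm or knocked over (distance of tape_jar from where it was at the start of the episode above 0.03 m or angle between tape_jar's own z axis and vertical above 0.3 rad).
It fails at once if the film core was moved by more than 30 mm or knocked over (distance of film_core from where it was at the start of the episode above 0.03 m or angle between film_core's own z axis and vertical above 0.3 rad).
It also fails if it takes over 70 s, if anything falls off the work surface, if the arm or the gripper's body presses on something with over 40 N, if the wrist force passes 120 N, or if a joint passes its speed limit or range.

ROBOT

A 6-joint arm with a two-finger parallel gripper is mounted at the origin on the work surface. World frame = base frame: x ahead of the robot, y to its left, z up, the work surface at z = 0. Lengths are in mm, angles in rad, forces in N, time in s.
With the tool pointing down it reaches from about 350 to 975 mm from the base axis. Payload 7.1 kg.
Tool frame: the origin (TCP) lies midway between the tips of the shut fingers; the grasp point (between the pads) lies 19 mm behind it (ctrl.tcp_to_grasp is the distance from the TCP to the grasp point, in mm); z points along the fingers, y is the line along which they close (so a half turn about z gives the same grasp; the last joint's range is limited). The gripper opens to 88 mm and grips with 3 to 60 N. Pads are 20 mm wide; open, the fingers measure 115 mm over their backs; the gripper's body (75 mm by 178 mm) begins 61 mm behind the grasp point.
Start: joints at [-1.236, 0.423, 1.63, -0, 1.089, -0.019], TCP at [216.557, -586.266, 222.675] pointing down, gripper open.
Joint ranges: [-3, 3], [-0.9, 2.11], [0.09, 2.58], [-1.31, 4.45], [0.11, 2.69], [-2.54, 2.54]. Speed limits (rad/s): [2.39, 2.39, 3.01, 3.14, 3.14, 3.14].

INTERFACE

Orientations are given as a rotation vector (axis times angle).
In Python, from workcell import get_obs, cams, ticket, boxes_of, ctrl gives the robot as it stands.
- The arm moves only by the shell command python3 -m creep 'ROWS' [OPENING]. ROWS is JSON, one flat list of numbers, 4 for each row, row after row: the shift along the world's x, y, z in m, then the turn about the world's z in rad. In form: [tx, ty, tz, spin, tx, ty, tz, spin, ...]. A call has 1 to 10 rows; each row is the pose to reach, as a shift and turn from the pose commanded when the call began; what a row does not reach only later rows make up. A row lasts 1/12 s, in which the tool goes at most 41.7 mm and 7.16 degrees, less where a joint would pass 70% of its speed; a pose out of reach is approached as far as the arm can. A call with a gripper value outside its range is refused whole. OPENING is the opening, from 0 (shut) to 1 (fully open), set as the call begins (- or left out, the last holds). The fingers move at their own pace and stop on an object; the grip force is fixed at half the most. Time passes only in rows, so rows that repeat a pose let the fingers close. It gives the time, the measured TCP pose, the force, the opening and the grip force at its end, in the units of the state.
- get_obs(): the state, without advancing time (a new reading comes with each control period).
- cams.get_image(name): name is "scene" or "side" or "wrist"; returns (picture, depth): 420x560x3 uint8, red, green, blue; 420x560 float32, mm along the optical axis (not along the pixel's ray), 0 where there is no reading.
- cams.get_calibration(name): a dict with "mtx" (3x3 intrinsics, pixels), "R" (3x3) and "t" (3): a world point X has camera coordinates R X + t; the wrist camera has in their place "mount" (4x4, takes a point from camera to tool coordinates, whose origin is the TCP and whose axes are the flange's). Camera axes: x right, y down, z forward; pixel columns grow to the right and rows downward; lengths in mm; the calibration is good to about 2 mm. A picture is of the moment at which its call begins: read the wrist's pose just before it. get_calibration takes no time and is no camera call.
- ticket.close_job(): hands the job in; it is judged then, once.
Trained networks look in the newest picture that a camera, given by its name, has taken for a name from the list of things; names that differ only in an ending like _2 or _b are one class to them, and where a whole thing is asked for, a point or a joint stands for the part that bears it (a point fixed in the world has none). Each returns a list of dicts, best first, with "score" (0 to 1); they miss things now and then, are a little off and sometimes report something else, mostly with a low value. They report only what shows in the picture. A call takes as long as a camera call. They do not tell look-alikes from the thing itself.
- boxes_of(camera, target): "centre" ([column, row] in pixels, amid what is visible of it).
The state is a dict: "t": time; "qpos": joint angles; "qvel": joint speeds; "joint_torque": joint torques, N m; "ee_pos": TCP position; "orientation": TCP orientation; "ft_force": force on the tool from outside, world axes, zero at the start; "moment": the same for the moment, N m; "width": finger opening in mm; "grasp_force": force on a finger pad.
Only numpy, scipy, OpenCV 4.12 (cv2) and the standard library are available. Lean on these libraries where they do the work, as an engineer would, in place of code of your own. Each camera call takes 0.05 s, during which the arm holds its last target. There are 200 camera calls.

## Working session

There is one attempt and no reset: what is moved stays moved. The work goes in short steps, Python scripts to look and compute and a shell command to move; the robot and the scene stay as the last step left them, time stands still between calls to the robot, and variables do not carry over. Pictures are saved under pics/ and viewed, at most 10 in all, crops included, and the job is handed in when it is done.

```bash
mkdir -p pics; ls; cat > h.py <<'E'
import numpy as np, cv2
from scipy.spatial.transform import Rotation as Ro
from workcell import get_obs, cams, ticket, boxes_of, ctrl
def pose():
    o=get_obs(); T=np.eye(4); T[:3,:3]=Ro.from_rotvec(o["orientation"]).as_matrix(); T[:3,3]=o["ee_pos"]; return T
def shot(name):
    T=pose(); im,d=cams.get_image(name); c=cams.get_calibration(name); K=np.array(c["mtx"])
    if "mount" in c: M=T@np.array(c["mount"])
    else:
        M=np.eye(4); M[:3,:3]=np.array(c["R"]).T; M[:3,3]=-M[:3,:3]@np.array(c["t"]).ravel()
    h,w=d.shape; u,v=np.meshgrid(np.arange(w),np.arange(h))
    P=np.stack([(u-K[0,2])/K[0,0]*d,(v-K[1,2])/K[1,1]*d,d],-1)@M[:3,:3].T+M[:3,3]
    P[d<=0]=np.nan
    return im,d,P,K,M
def proj(X,K,M):
    q=(np.asarray(X)-M[:3,3])@M[:3,:3]; return (q/q[...,2:])[...,:2]@K[:2,:2].T+K[:2,2]
def save(n,im,s=1):
    cv2.imwrite("pics/"+n,cv2.resize(im[...,::-1],None,fx=s,fy=s,interpolation=cv2.INTER_CUBIC))
E
python3 - <<'E'
from h import *
np.set_printoptions(precision=1,suppress=True)
print(get_obs())
L=[]
for c in ["scene","side"]:
    im,d,P,K,M=shot(c); L.append(im); np.save(c+".npy",P); cv2.imwrite(c+".png",im[...,::-1])
    print(c,"cam at",M[:3,3])
    for n in ["press_block","diffuser","clip0","keeper","cleaner_bottle","tape_jar","film_core","console"]:
        for b in boxes_of(c,n):
            u,v=map(int,np.round(b["centre"])); print(c,n,round(b["score"],2),(u,v),P[min(v,419),min(u,559)])
save("a.png",L[0],1.4); save("b.png",L[1],1.4)
E
```

```text
pics
{'t': 0.0, 'qpos': array([-1.2,  0.4,  1.6, -0. ,  1.1, -0. ]), 'qvel': array([ 0.,  0.,  0., -0., -0.,  0.]), 'joint_torque': array([  0. , -54.5, -27.4,   0.1,   0. ,  -0. ]), 'ee_pos': array([ 216.4, -585.7,  221.9]), 'orientation': array([-3.1, -0.6,  0. ]), 'ft_force': array([ 0.4, -0.4, -0.3]), 'moment': array([-0.,  0.,  0.]), 'grasp_force': 0.0, 'width': 87.55591931203325}
scene cam at [1112.8 -165.5  957.5]
scene press_block 0.76 (394, 178) [482.8 386.4  30.9]
scene press_block 0.74 (360, 165) [412.  305.3  37.9]
scene press_block 0.67 (370, 178) [491.9 295.6  72.7]
scene diffuser 0.77 (299, 217) [573.6  54.4  91.7]
scene clip0 0.37 (296, 216) [570.   47.3  94.3]
scene keeper 0.65 (288, 203) [519.2  41.5  86.6]
scene cleaner_bottle 0.79 (173, 272) [ 650.4 -279.1  113.7]
scene tape_jar 0.82 (153, 242) [ 510.6 -326.3   44.3]
scene tape_jar 0.72 (175, 272) [ 652.5 -274.5  115.2]
scene tape_jar 0.68 (290, 204) [518.   47.8  78. ]
scene tape_jar 0.46 (380, 240) [661.2 261.9  16.7]
scene console 0.7 (296, 227) [596.8  39.   85. ]
side cam at [318.8 736.5 630.4]
side press_block 0.82 (296, 350) [399.  313.3  39. ]
side press_block 0.77 (247, 334) [480.5 316.2  55.9]
side press_block 0.57 (238, 384) [468.7 396.5  43. ]
side diffuser 0.59 (246, 216) [565.2  60.6  94.2]
side clip0 0.59 (175, 312) [633.6 275.5  17.2]
side cleaner_bottle 0.9 (261, 148) [ 627.3 -254.3   83.9]
side cleaner_bottle 0.28 (249, 226) [554.6  74.7  80.7]
side tape_jar 0.74 (318, 164) [ 478.7 -313.6   23.8]
side film_core 0.57 (178, 313) [626.8 276.9  18.2]
side film_core 0.25 (236, 236) [569.7 112.5  80.7]
side console 0.78 (239, 239) [552.6 140.7  99.4]
```

View pics/a.png

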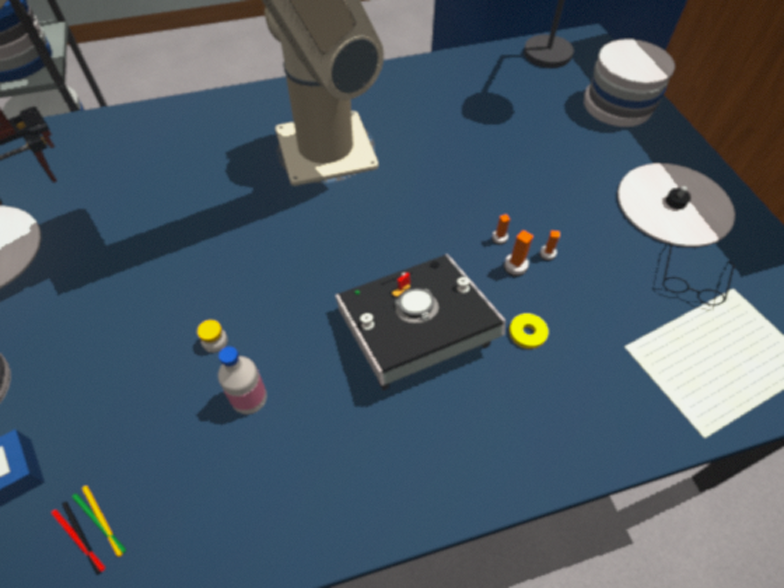

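View pics/b.png

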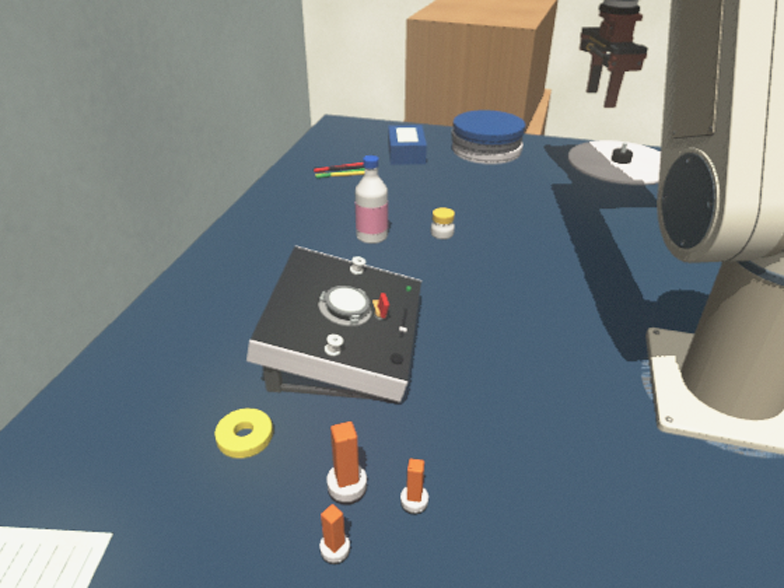

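The scene shows the light box centred at about (420,315) in the enlarged picture, with the red wing at (403,280). Three orange-handled blocks stand to its left. In raw side pixels they are a large one at (247,334) and two small ones at (296,350) and (238,384). The large one should be the 105 mm block, so I'll measure them and confirm it in a crop.

```bash
python3 - <<'E'
from h import *
np.set_printoptions(precision=3,suppress=True)
im=cv2.imread("side.png")[...,::-1]; save("c.png",im[290:410,210:330],4.5)
print(np.array(cams.get_calibration("wrist")["mount"]))
for c in ["scene","side"]:
    P=np.load(c+".npy"); I=cv2.imread(c+".png")[...,::-1].astype(int)
    hsv=cv2.cvtColor(I.astype(np.uint8),cv2.COLOR_RGB2HSV).astype(int)
    org=((hsv[...,0]>5)&(hsv[...,0]<17)&(hsv[...,1]>190)&(P[...,1]>200)&(P[...,1]<460)&(P[...,2]>10)&(P[...,2]<150)&(P[...,0]<620)).astype(np.uint8)
    n,l,s,_=cv2.connectedComponentsWithStats(org)
    for i in range(1,n):
        if s[i,4]>25:
            q=P[l==i]; print(c,"orange",s[i,:4],q.mean(0),q.min(0),np.percentile(q,98,axis=0))
    # deck plane
    m=(I.max(-1)<70)&(abs(P[...,0]-560)<130)&(abs(P[...,1]-45)<130)&(P[...,2]>40)&(P[...,2]<130)
    q=P[m]
    for _ in range(5):
        A=np.c_[q[:,:2],np.ones(len(q))]; k=np.linalg.lstsq(A,q[:,2],rcond=None)[0]; r=abs(A@k-q[:,2]); q=q[r<max(2.,np.median(r)*2.5)]
    print(c,"plane",k,len(q),"slope",np.arctan(np.hypot(*k[:2])),"yaw",np.arctan2(k[1],k[0]))
E
```

```text
[[   0.002   -0.958   -0.287   78.773]
 [   1.       0.002    0.001   -0.68 ]
 [  -0.      -0.287    0.958 -161.879]
 [   0.       0.       0.       1.   ]]
scene orange [356 154   8  14] [406.326 300.42   56.085] [396.525 295.564  26.133] [412.242 310.536  74.241]
scene orange [366 165  14  24] [492.978 300.136  79.858] [474.066 291.046  27.695] [502.64  314.93  107.566]
scene orange [391 165   8  15] [476.973 383.085  56.146] [463.331 375.685  23.33 ] [481.681 392.473  73.393]
scene plane [  0.24    0.033 -60.002] 3424 slope 0.23805530204062622 yaw 0.1368526412525213
side plane [  0.217   0.059 -47.546] 91 slope 0.22099441272687695 yaw 0.26734829604483257
```

View pics/c.png

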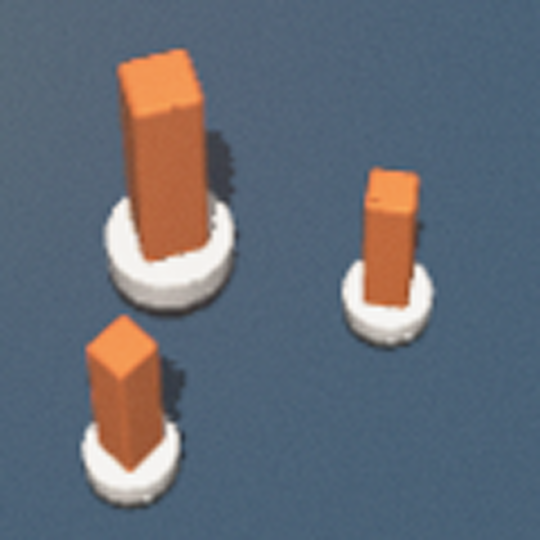

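```bash
python3 -m creep '[0,0.04,0.02,0,0.02,0.08,0.04,0,0.04,0.12,0.06,0,0.06,0.155,0.08,0,0.08,0.19,0.10,0,0.10,0.225,0.12,0,0.115,0.26,0.14,0,0.13,0.295,0.15,0,0.145,0.33,0.15,0,0.16,0.365,0.15,0]'; python3 -m creep '[0.015,0.035,0,0,0.03,0.07,0,0,0.045,0.105,0,0,0.06,0.14,0,0,0.07,0.175,0,0,0.08,0.21,0,0,0.09,0.245,0,0,0.1,0.28,0,0,0.1,0.28,0,0,0.1,0.28,0,0]'
```

```text
t: 1.73
ee_pos: [370.4, -236.2, 373.6]
orientation: [3.09, 0.551, 0.004]
ft_force: [0.8, -0.7, -1.1]
width: 87.9
grasp_force: 0.0
t: 2.57
ee_pos: [469.6, 44.1, 371.6]
orientation: [3.091, 0.559, -0.001]
ft_force: [-0.1, -0.5, -0.4]
width: 87.9
grasp_force: 0.0
```

The crop shows the big block at the upper left. Its top is at about 107 mm, while the two small ones reach about 74 mm, so the big one is the press_block, near (488,302). Next is the wrist view over the light box.

```bash
cat > box.py <<'E'
from h import *
np.set_printoptions(precision=3,suppress=True)
def plane(q):
    for _ in range(6):
        A=np.c_[q[:,:2],np.ones(len(q))]; k=np.linalg.lstsq(A,q[:,2],rcond=None)[0]; r=abs(A@k-q[:,2]); q=q[r<max(1.,np.median(r)*2.5)]
    return k,len(q)
E
python3 - <<'E'
from box import *
im,d,P,K,M=shot("wrist"); save("d.png",im,1.4); np.save("w.npy",P); cv2.imwrite("w.png",im[...,::-1]); np.savez("wc.npz",K=K,M=M)
print(M[:3,3])
m=(im.max(-1)<80)&(P[...,2]>40)&(P[...,2]<130)
k,n=plane(P[m]); print("plane",k,n,"slope",np.arctan(np.hypot(*k[:2])),"yaw",np.arctan2(k[1],k[0]))
for t in ["diffuser","clip0","keeper","press_block"]:
    for b in boxes_of("wrist",t):
        u,v=map(int,np.round(b["centre"])); print(t,round(b["score"],2),(u,v),P[min(v,419),min(u,559)])
E
```

```text
[543.202  72.294 533.495]
plane [ 0.089 -0.075 38.193] 8945 slope 0.11574993433582552 yaw -0.70084289171808
diffuser 0.75 (302, 84) [566.826  51.47   93.486]
diffuser 0.72 (535, 139) [ 611.991 -259.69    67.028]
clip0 0.74 (516, 228) [ 493.756 -317.593   48.127]
clip0 0.56 (309, 51) [602.165  57.468 100.333]
keeper 0.82 (296, 124) [520.709  40.297  79.988]
press_block 0.73 (37, 60) [476.788 378.816  44.815]
press_block 0.69 (88, 132) [410.55  296.985  48.308]
press_block 0.56 (92, 74) [488.924 292.768  78.518]
```

View pics/d.png

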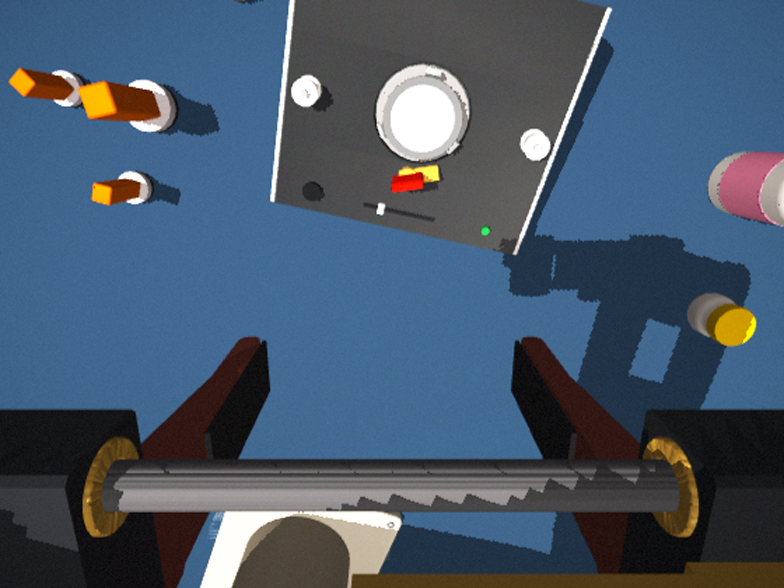

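The wrist view (enlarged pixels) shows the white opal and bezel at (422,115), clips around it, and rollers at (306,91) and (535,144). The red wing is at (408,182), the brass arm points down-right at about (425,173), and the big block is at (125,100). I'll fit all of these.

```bash
python3 - <<'E'
from box import *
P=np.load("w.npy"); im=cv2.imread("w.png")[...,::-1]
hsv=cv2.cvtColor(np.ascontiguousarray(im),cv2.COLOR_RGB2HSV).astype(int)
box=(abs(P[...,0]-570)<140)&(abs(P[...,1]-45)<140)
m=box&(hsv[...,2]<110)&(hsv[...,1]<60)&(P[...,2]>45)&(P[...,2]<120)
k,n=plane(P[m]); yaw=np.arctan2(k[1],k[0]); print("plane",k,n,"slope",np.arctan(np.hypot(*k[:2])),"yaw",yaw)
nz=np.array([-k[0],-k[1],1]); nz/=np.linalg.norm(nz)
h=(P-np.array([0,0,k[2]]))@nz
def comps(mask,name,mn=15):
    n,l,s,c=cv2.connectedComponentsWithStats(mask.astype(np.uint8))
    for i in range(1,n):
        if s[i,4]>mn: q=P[l==i]; print(name,s[i,4],c[i],(q.min(0)+q.max(0))/2,"h",np.median(h[l==i]), cv2.minEnclosingCircle(q[:,:2].astype(np.float32)))
print("roller tops"); comps(box&(h>20)&(h<27)&(hsv[...,1]<60),"r")
ring=box&(h>9)&(h<20)&(hsv[...,1]<60)
comps(ring,"bezel/clips")
opal=box&(h>10)&(hsv[...,2]>225)&(hsv[...,1]<40); comps(opal,"opal",60)
red=box&((hsv[...,0]<6)|(hsv[...,0]>174))&(hsv[...,1]>150); comps(red,"red")
q=P[red&(h>31)]; r=cv2.minAreaRect(q[:,:2].astype(np.float32)); print("redtop",r,np.median(h[red&(h>31)]))
br=box&(hsv[...,0]>20)&(hsv[...,0]<32)&(hsv[...,1]>120); comps(br,"brass")
# diffuser face plane
kk,n2=plane(P[opal]); print("face",kk,n2)
blk=(abs(P[...,0]-488)<40)&(abs(P[...,1]-302)<40)
t=blk&(P[...,2]>100); q=P[t]; print("block top",len(q),np.median(q[:,2]),cv2.minAreaRect(q[:,:2].astype(np.float32)))
f=blk&(P[...,2]>8)&(P[...,2]<26)&(hsv[...,1]<60); q=P[f]; print("foot",len(q),np.median(q[:,2]),cv2.minEnclosingCircle(q[:,:2].astype(np.float32)))
E
```

```text
plane [  0.242   0.034 -61.682] 22434 slope 0.2399097347413932 yaw 0.14037504786508886
roller tops
r 101 [214.059  65.842] [549.53  153.56   99.096] h 20.845172382471 ((549.59814453125, 154.62623596191406), 8.850966453552246)
r 47 [222.66   67.787] [551.023 144.423  98.16 ] h 20.474420617821753 ((551.0227661132812, 147.114013671875), 9.196829795837402)
r 124 [384.008 105.976] [578.303 -47.334  98.447] h 20.680629292193707 ((578.3517456054688, -47.096378326416016), 10.559657096862793)
bezel/clips 2771 [301.289  83.748] [568.546  50.136  92.945] h 14.374351768663818 ((566.4514770507812, 51.84333801269531), 38.16507339477539)
bezel/clips 134 [217.328  65.269] [550.617 150.686  96.248] h 19.375397191695214 ((550.796630859375, 150.7731170654297), 10.713871955871582)
bezel/clips 134 [382.381 104.291] [578.24  -46.948  96.635] h 19.439470482012233 ((578.4110717773438, -46.97968292236328), 10.70543384552002)
opal 277 [217.025  65.679] [550.617 150.686  97.639] h 20.07142354047103 ((550.4729614257812, 150.74029541015625), 10.69263744354248)
opal 1755 [301.425  84.179] [565.83   51.718  92.01 
[... 1385 characters left out ...]
549421310424805), 6.405292987823486)
red 16 [437.812 405.625] [480.659   0.13  453.505] h 387.32106609009514 ((480.65948486328125, -0.023958683013916016), 2.3620822429656982)
redtop ((483.63433837890625, 49.883392333984375), (55.697792053222656, 114.15766906738281), 20.735734939575195) 363.0256715714906
brass 154 [301.714 122.513] [524.836  36.108  75.982] h 8.585864982711005 ((521.2161865234375, 36.108131408691406), 18.073745727539062)
face [  0.212   0.031 -29.756] 1562
block top 569 104.50052403338452 ((485.72479248046875, 305.256103515625), (26.310749053955078, 26.203847885131836), 32.357608795166016)
foot 547 19.44197149698948 ((485.3533935546875, 305.2236022949219), 24.068599700927734)
```

Measurements agree: port at (569.0, 52.4, 77.8), console yaw 0.14, block at (485.5, 305.2) with flats at 32.4°. The tool only points down, so the plan is:
1. Pick up the block.
2. Stand it on the fixed sloping deck just above the port, so it takes up the 14° tilt.
3. Regrasp it there, then press along the port normal.

```bash
python3 -m creep '[0.002,0.035,0,0.04,0.004,0.07,0,0.08,0.006,0.105,0,0.12,0.008,0.14,0,0.16,0.01,0.175,0,0.207,0.012,0.21,0,0.207,0.016,0.24,0,0.207,0.016,0.261,-0.02,0.207,0.016,0.261,-0.05,0.207,0.016,0.261,-0.08,0.207]' 0.85
python3 -m creep '[0,0,-0.04,0,0,0,-0.08,0,0,0,-0.11,0,0,0,-0.13,0,0,0,-0.13,0,0,0,-0.13,0]'
python3 - <<'E'
from h import *
np.set_printoptions(precision=2,suppress=True)
T=pose(); print(T[:3,3],np.arctan2(T[1,0],T[0,0]),"x err",np.array([485.5,305.2])-T[:2,3])
for c in ["scene","side"]:
    pass
E
```

```text
t: 3.65
ee_pos: [486.4, 304.0, 291.6]
orientation: [-3.018, -0.869, -0.004]
ft_force: [0.8, -0.5, -0.5]
width: 74.5
grasp_force: 0.0
t: 4.15
ee_pos: [485.6, 302.3, 161.3]
orientation: [3.019, 0.867, -0.003]
ft_force: [-0.9, 0.7, 1.2]
width: 74.8
grasp_force: 0.0
[485.64 302.33 161.32] 0.5591832708618812 x err [-0.14  2.87]
```

```bash
python3 -m creep '[0,0.002,-0.035,0.005,0,0.002,-0.07,0.005,0,0.002,-0.1,0.005,0,0.002,-0.12,0.005,0,0.002,-0.128,0.005,0,0.002,-0.128,0.005]'
python3 -m creep '[0,0,0,0,0,0,0,0,0,0,0,0,0,0,0,0,0,0,0,0,0,0,0,0]' 0
python3 -m creep '[0,0,0.035,0,0,0,0.07,0,0,0,0.11,0,0,0,0.15,0,0,0,0.19,0,0,0,0.19,0,0,0,0.19,0]'
```

```text
t: 4.65
ee_pos: [486.0, 305.3, 33.8]
orientation: [3.017, 0.876, -0.001]
ft_force: [0.3, -1.1, 0.6]
width: 74.5
grasp_force: 0.0
t: 5.15
ee_pos: [485.8, 305.7, 34.4]
orientation: [-3.016, -0.877, -0.001]
ft_force: [0.1, 0.1, -0.0]
width: 38.1
grasp_force: 0.0
t: 5.73
ee_pos: [486.5, 306.1, 226.0]
orientation: [-3.015, -0.877, -0.007]
ft_force: [-0.4, 0.3, -3.6]
width: 25.3
grasp_force: 30.0
```

The fingers were still closing when the lift began, so the grasp sits higher on the handle than planned. I'll measure how the block hangs in the gripper.

```bash
python3 - <<'E'
from h import *
np.set_printoptions(precision=1,suppress=True)
T=pose();print(T[:3,3])
for c in ["side","scene"]:
    im,d,P,K,M=shot(c)
    hsv=cv2.cvtColor(np.ascontiguousarray(im),cv2.COLOR_RGB2HSV).astype(int)
    near=(np.hypot(P[...,0]-486,P[...,1]-306)<45)&(P[...,2]>60)&(P[...,2]<400)
    w=near&(hsv[...,1]<60)&(hsv[...,2]>120)&(P[...,2]<260); q=P[w]; print(c,"foot",len(q),np.percentile(q,[1,50,99],axis=0) if len(q) else "")
    o=near&(hsv[...,0]>5)&(hsv[...,0]<17)&(hsv[...,1]>170); q=P[o]; print("orange",len(q),np.percentile(q,[1,50,99],axis=0) if len(q) else "")
    u,v=proj(T[:3,3],K,M).astype(int)
    if c=="side": save("e.png",im[max(0,v-70):v+100,max(0,u-80):u+80],3.5)
E
```

```text
[486.5 306.1 226. ]
side foot 477 [[465.7 289.3 135.9]
 [483.4 321.6 149.9]
 [511.4 331.9 192.6]]
orange 8 [[487.6 316.5 211.7]
 [492.9 321.8 234.6]
 [494.5 324.1 241.5]]
scene foot 85 [[473.2 285.2 142.5]
 [499.5 304.9 146.9]
 [510.6 330.5 151.8]]
orange 216 [[485.3 291.8 154.3]
 [498.  300.5 197.2]
 [505.4 320.2 242.8]]
```

View pics/e.png

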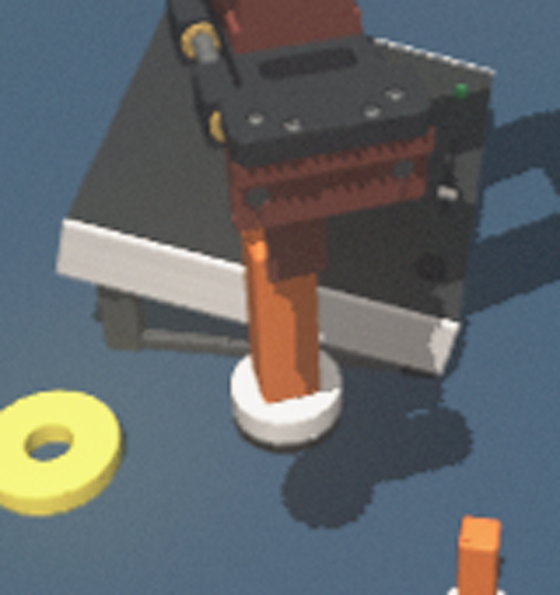

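The block hangs upright but is held only by the top 17 mm or so of its handle. I'll set it back down, open, go lower and grip properly.

```bash
python3 -m creep '[0,0,-0.04,0,0,0,-0.08,0,0,0,-0.11,0,0,0,-0.124,0,0,0,-0.126,0,0,0,-0.126,0]'
python3 -m creep '[0,0,-0.002,0,0,0,-0.003,0,0,0,-0.003,0]'
python3 -m creep '[0,0,-0.002,0,0,0,-0.003,0,0,0,-0.003,0]'
```

```text
t: 6.33
ee_pos: [483.3, 304.1, 94.3]
orientation: [3.015, 0.876, -0.01]
ft_force: [-0.2, -0.2, -3.1]
width: 25.5
grasp_force: 30.0
t: 6.58
ee_pos: [485.1, 305.2, 94.2]
orientation: [3.016, 0.877, -0.002]
ft_force: [0.7, -0.1, -3.1]
width: 25.9
grasp_force: 30.0
t: 6.83
ee_pos: [486.3, 305.9, 93.0]
orientation: [-3.016, -0.877, -0.003]
ft_force: [-0.5, -0.9, 5.7]
width: 25.6
grasp_force: 30.0
```

```bash
python3 -m creep '[0,0,0,0,0,0,0,0,0,0,0,0,0,0,0,0,0,0,-0.02,0,0,0,-0.04,0,0,0,-0.06,0,0,0,-0.06,0]' 0.7
python3 -m creep '[0,0,0,0,0,0,0,0,0,0,0,0,0,0,0,0,0,0,0,0,0,0,0,0,0,0,0,0,0,0,0,0,0,0,0,0]' 0
```

```text
t: 7.5
ee_pos: [483.4, 304.2, 28.6]
orientation: [3.015, 0.877, -0.008]
ft_force: [-0.8, -0.2, 0.0]
width: 61.8
grasp_force: 0.0
t: 8.25
ee_pos: [485.9, 305.7, 32.5]
orientation: [-3.016, -0.877, -0.002]
ft_force: [-1.1, -1.0, 6.3]
width: 26.2
grasp_force: 30.0
```

```bash
python3 -m creep '[0,0,0.035,0,0,0,0.07,0,0,0,0.11,0,0,0,0.15,0,0.01,-0.02,0.165,0,0.03,-0.05,0.165,-0.08,0.05,-0.085,0.165,-0.16,0.07,-0.12,0.165,-0.24,0.09,-0.155,0.165,-0.33,0.11,-0.19,0.165,-0.426]'
python3 -m creep '[0.02,-0.03,0,0,0.03,-0.055,0,0,0.03,-0.055,0,0,0.03,-0.055,0,0]'
python3 - <<'E'
from h import *
for _ in range(1):
    T=pose();print(T[:3,3],np.arctan2(T[1,0],T[0,0]), get_obs()["ft_force"],get_obs()["width"])
E
```

```text
t: 9.08
ee_pos: [595.6, 113.7, 196.4]
orientation: [3.134, 0.213, -0.001]
ft_force: [-0.5, -0.7, -2.8]
width: 26.1
grasp_force: 30.0
t: 9.42
ee_pos: [625.3, 59.0, 196.0]
orientation: [-3.134, -0.215, 0.002]
ft_force: [-0.3, 0.8, -2.1]
width: 26.0
grasp_force: 30.0
[625.29577426  59.00038616 195.98380661] 0.1368852036395461 [-0.30457849  0.792752   -2.08493908] 25.98926397000364
```

```bash
python3 -m creep '[0.001,0.001,-0.03,0,0.001,0.001,-0.05,0,0.001,0.001,-0.06,0,0.001,0.001,-0.063,0,0.001,0.001,-0.063,0]'
python3 -m creep '[0,0,-0.001,0,0,0,-0.002,0,0,0,-0.002,0]'
python3 -m creep '[0,0,-0.001,0,0,0,-0.002,0,0,0,-0.002,0]'
python3 -m creep '[0,0,-0.001,0,0,0,-0.001,0]'
```

```text
t: 9.83
ee_pos: [625.7, 62.3, 133.1]
orientation: [-3.134, -0.221, 0.003]
ft_force: [0.4, -0.9, -2.7]
width: 25.8
grasp_force: 30.0
t: 10.08
ee_pos: [627.2, 61.7, 132.8]
orientation: [-3.134, -0.22, -0.003]
ft_force: [0.5, -0.3, -2.5]
width: 26.0
grasp_force: 30.0
t: 10.33
ee_pos: [627.1, 61.5, 130.6]
orientation: [-3.134, -0.219, -0.002]
ft_force: [-1.0, 0.3, 2.6]
width: 25.8
grasp_force: 30.0
t: 10.5
ee_pos: [627.2, 61.5, 130.4]
orientation: [-3.134, -0.219, -0.003]
ft_force: [-3.6, 0.4, 10.3]
width: 25.8
grasp_force: 30.0
```

```bash
python3 -m creep '[0,0,-0.001,0,0,0,-0.001,0]'
python3 -m creep '[0,0,-0.001,0,0,0,-0.001,0]'
python3 -m creep '[0,0,-0.001,0,0,0,-0.001,0]'
```

```text
t: 10.67
ee_pos: [627.2, 61.5, 130.3]
orientation: [-3.134, -0.219, -0.003]
ft_force: [-6.6, -0.8, 16.1]
width: 26.1
grasp_force: 30.0
t: 10.83
ee_pos: [627.3, 61.6, 130.2]
orientation: [-3.134, -0.219, -0.003]
ft_force: [-9.3, -0.3, 22.9]
width: 25.9
grasp_force: 30.0
t: 11.0
ee_pos: [627.3, 61.6, 130.1]
orientation: [-3.134, -0.219, -0.004]
ft_force: [-11.8, -0.7, 29.8]
width: 25.9
grasp_force: 30.0
```

Contact came at the predicted height, but the grip holds the block stiffly. Just dropping it could make it rock over on the slope, so I'll swing it about its upper edge along an arc until it lies flush.

```bash
python3 -m creep '[0,0,0.003,0,-0.003,-0.0004,0.0015,0,-0.003,-0.0004,0.0015,0]'
python3 -m creep '[-0.003,-0.0004,-0.0017,0,-0.003,-0.0004,-0.0017,0]'
python3 -m creep '[-0.003,-0.0004,-0.0019,0,-0.003,-0.0004,-0.0019,0]'
python3 -m creep '[-0.0027,-0.0004,-0.0021,0,-0.0027,-0.0004,-0.0021,0]'
```

```text
t: 11.25
ee_pos: [626.1, 61.3, 129.9]
orientation: [-3.134, -0.219, -0.011]
ft_force: [-0.2, 0.1, 13.7]
width: 25.8
grasp_force: 30.0
t: 11.42
ee_pos: [624.0, 61.0, 128.7]
orientation: [-3.134, -0.219, -0.014]
ft_force: [-0.4, 0.4, 15.7]
width: 26.1
grasp_force: 30.0
t: 11.58
ee_pos: [620.9, 60.6, 126.9]
orientation: [-3.134, -0.219, -0.013]
ft_force: [-1.0, 0.6, 15.7]
width: 25.9
grasp_force: 30.0
t: 11.75
ee_pos: [618.2, 60.2, 124.9]
orientation: [-3.134, -0.219, -0.013]
ft_force: [-0.5, 0.7, 18.7]
width: 25.9
grasp_force: 30.0
```

```bash
python3 -m creep '[-0.002,-0.0003,-0.0025,0,-0.002,-0.0003,-0.0025,0]'
python3 -m creep '[-0.001,-0.0001,-0.0015,0,-0.001,-0.0001,-0.0015,0]'
python3 - <<'E'
from h import *
np.set_printoptions(precision=3,suppress=True)
im,d,P,K,M=shot("side"); save("f.png",im[130:290,160:320],3.6)
hsv=cv2.cvtColor(np.ascontiguousarray(im),cv2.COLOR_RGB2HSV).astype(int)
near=(np.hypot(P[...,0]-630,P[...,1]-62)<60)
f=near&(hsv[...,1]<60)&(hsv[...,2]>130)&(P[...,2]>90)&(P[...,2]<135); q=P[f]; print(len(q),np.percentile(q,[2,50,98],axis=0))
E
```

```text
t: 11.92
ee_pos: [615.8, 59.9, 122.5]
orientation: [-3.134, -0.219, -0.012]
ft_force: [-3.2, 0.2, 21.7]
width: 25.8
grasp_force: 30.0
t: 12.08
ee_pos: [614.7, 59.7, 121.2]
orientation: [-3.134, -0.219, -0.011]
ft_force: [-4.9, 0.7, 23.3]
width: 25.9
grasp_force: 30.0
257 [[571.851  34.346  90.62 ]
 [607.285  68.395 110.542]
 [646.192  83.895 120.055]]
```

View pics/f.png

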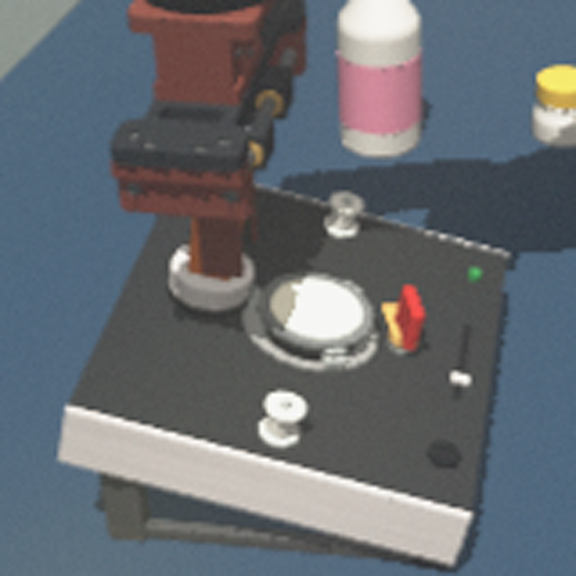

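The picture shows the foot tilted with the deck, and the reaction now points along the deck normal, so the block is flush. I'll relax the press, open to let it settle, and regrip.

```bash
python3 -m creep '[0,0,0.003,0,0,0,0.003,0,0,0,0.003,0]'
python3 -m creep '[0,0,0,0,0,0,0,0,0,0,0,0,0,0,0,0]' 0.42
python3 -m creep '[0,0,0,0,0,0,0,0,0,0,0,0,0,0,0,0]' 0
python3 -m creep '[0,0,0,0,0,0,0,0]'
python3 -m creep '[0,0,0.01,0,0,0,0.03,0,0,0,0.03,0,0,0,0.03,0]'
python3 - <<'E'
from h import *
np.set_printoptions(precision=3,suppress=True)
T=pose(); print(T[:3,3],np.arctan2(T[1,0],T[0,0]))
im,d,P,K,M=shot("side"); np.savez("g.npz",P=P,im=im)
save("g.png",im[100:260,160:320],3.6)
im,d,P,K,M=shot("scene"); np.savez("g2.npz",P=P,im=im)
hsv=cv2.cvtColor(np.ascontiguousarray(im),cv2.COLOR_RGB2HSV).astype(int)
near=(np.hypot(P[...,0]-620,P[...,1]-62)<60)
w=near&(hsv[...,1]<60)&(hsv[...,2]>120)&(P[...,2]>100)&(P[...,2]<165); q=P[w]; print(len(q),np.percentile(q,[2,50,98],axis=0))
o=near&(hsv[...,0]>5)&(hsv[...,0]<17)&(hsv[...,1]>170); q=P[o]
A=np.c_[q[:,1:],np.ones(len(q))]; k=np.linalg.lstsq(A,q[:,0],rcond=None)[0]; print("back face tilt dx/dz",k,len(q),q.mean(0))
E
```

```text
t: 12.38
ee_pos: [613.3, 59.6, 121.2]
orientation: [-3.134, -0.219, -0.005]
ft_force: [2.0, -0.2, 6.5]
width: 25.4
grasp_force: 30.0
t: 12.72
ee_pos: [611.0, 59.4, 119.8]
orientation: [3.134, 0.219, -0.003]
ft_force: [-0.6, 0.0, -0.9]
width: 36.7
grasp_force: 0.0
t: 13.05
ee_pos: [611.5, 59.5, 120.3]
orientation: [-3.134, -0.219, 0.001]
ft_force: [-0.3, 0.0, -0.5]
width: 26.0
grasp_force: 30.0
t: 13.22
ee_pos: [611.6, 59.5, 120.4]
orientation: [-3.134, -0.219, 0.001]
ft_force: [-0.6, 0.2, -1.9]
width: 26.0
grasp_force: 30.0
t: 13.55
ee_pos: [612.8, 59.5, 151.8]
orientation: [3.134, 0.219, 0.004]
ft_force: [-1.0, -0.8, -3.2]
width: 26.2
grasp_force: 30.0
[612.792  59.51  151.824] 0.13980555846692852
97 [[621.023  39.898 142.494]
 [639.638  60.604 147.27 ]
 [648.429  81.155 150.971]]
back face tilt dx/dz [ -0.126  -0.103 657.129] 232 [629.698  60.18  193.065]
```

View pics/g.png

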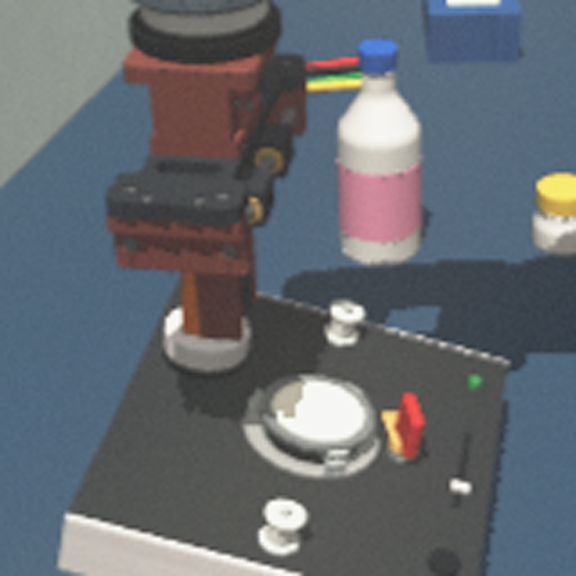

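The block hangs just above the deck upslope of the port, still in the grip. I need a numeric value for its tilt.

```bash
cat > tilt.py <<'E'
from h import *
np.set_printoptions(precision=3,suppress=True)
def ransac(q,tol=1.0,N=400):
    rng=np.random.default_rng(0); best=None
    for _ in range(N):
        s=q[rng.choice(len(q),3,False)]; n=np.cross(s[1]-s[0],s[2]-s[0]); l=np.linalg.norm(n)
        if l<20: continue
        n/=l; i=abs((q-s[0])@n)<tol
        if best is None or i.sum()>best.sum(): best=i
    c=q[best].mean(0); n=np.linalg.svd(q[best]-c)[2][2]; return n*np.sign(n[np.argmax(abs(n))]),c,best
def run(P,im,cx,cy,z0,z1,zo=260):
    hsv=cv2.cvtColor(np.ascontiguousarray(im),cv2.COLOR_RGB2HSV).astype(int)
    near=(np.hypot(P[...,0]-cx,P[...,1]-cy)<60)
    w=near&(hsv[...,1]<70)&(hsv[...,2]>110)&(P[...,2]>z0)&(P[...,2]<z1); 
    n,l,s,_=cv2.connectedComponentsWithStats(w.astype(np.uint8)); i=1+np.argmax(s[1:,4]); q=P[l==i]
    print("white",s[i],"x,y,z range",q.min(0),q.max(0)); a=ransac(q); print(" plane",a[0],a[1],a[2].sum())
    o=near&(hsv[...,0]>4)&(hsv[...,0]<18)&(hsv[...,1]>150)&(P[...,2]<zo)&(P[...,2]>z0); q=P[o]
    for _ in range(2):
        if len(q)<30: break
        a=ransac(q); print(" orange",a[0],a[1],a[2].sum(),q[a[2]][:,2].min(),q[a[2]][:,2].max()); q=q[~a[2]]
E
python3 - <<'E'
from tilt import *
for f in ["g.npz","g2.npz"]:
    z=np.load(f); run(z["P"],z["im"],620,62,105,160)
E
```

```text
white [205 186  24  17 218] x,y,z range [602.306  47.571 132.692] [647.175  86.168 159.917]
 plane [-0.156 -0.022  0.988] [623.512  71.748 148.427] 76
white [300 218  20  13 111] x,y,z range [616.858  38.724 135.1  ] [649.377  83.086 150.578]
 plane [-0.134 -0.045  0.99 ] [636.925  60.543 147.066] 60
 orange [0.99  0.07  0.123] [631.822  61.681 187.111] 107 151.0785675178705 225.5496670552469
 orange [0.959 0.261 0.111] [631.748  61.779 189.395] 44 153.85754346252838 220.9001049106596
```

The tilt is only about 0.13 rad. The handle's top was probably against the palm. I'll set it down again, finish the arc, then open, rise about 10 mm and check.

```bash
python3 -m creep '[0,0,-0.015,0,0,0,-0.026,0,0,0,-0.029,0,0,0,-0.029,0]'
python3 -m creep '[0,0,-0.002,0,0,0,-0.002,0]'
python3 -m creep '[-0.002,-0.0003,-0.002,0,-0.002,-0.0003,-0.002,0]'
python3 -m creep '[-0.002,-0.0003,-0.002,0,-0.002,-0.0003,-0.002,0]'
```

```text
t: 13.98
ee_pos: [611.3, 59.4, 120.5]
orientation: [3.134, 0.219, -0.003]
ft_force: [-0.4, 0.5, -2.1]
width: 25.8
grasp_force: 30.0
t: 14.15
ee_pos: [611.5, 59.4, 120.0]
orientation: [3.134, 0.219, -0.002]
ft_force: [-4.3, -0.4, 6.4]
width: 25.5
grasp_force: 30.0
t: 14.32
ee_pos: [611.2, 59.4, 119.6]
orientation: [-3.134, -0.219, -0.005]
ft_force: [-2.2, -0.0, 13.2]
width: 26.0
grasp_force: 30.0
t: 14.48
ee_pos: [610.1, 59.2, 118.4]
orientation: [-3.134, -0.219, -0.009]
ft_force: [-3.2, 0.0, 17.0]
width: 25.9
grasp_force: 30.0
```

```bash
python3 -m creep '[-0.002,-0.0003,-0.002,0,-0.002,-0.0003,-0.002,0]'
python3 -m creep '[-0.002,-0.0003,-0.002,0,-0.002,-0.0003,-0.002,0]'
python3 -m creep '[0,0,0.003,0,0,0,0.003,0]'
python3 -m creep '[0,0,0,0,0,0,0,0,0,0,0,0,0,0,0.004,0,0,0,0.008,0,0,0,0.011,0,0,0,0.011,0,0,0,0.011,0]' 0.45
python3 - <<'E'
from tilt import *
T=pose(); print(T[:3,3])
for c in ["side","scene"]:
    im,d,P,K,M=shot(c); run(P,im,612,60,80,132)
E
```

```text
t: 14.65
ee_pos: [608.5, 59.0, 116.8]
orientation: [-3.134, -0.219, -0.01]
ft_force: [-2.8, 1.2, 19.4]
width: 25.8
grasp_force: 30.0
t: 14.82
ee_pos: [606.6, 58.7, 114.9]
orientation: [-3.134, -0.219, -0.011]
ft_force: [-2.4, 0.4, 20.1]
width: 25.8
grasp_force: 30.0
t: 14.98
ee_pos: [606.3, 58.6, 116.2]
orientation: [-3.134, -0.219, -0.009]
ft_force: [5.4, 1.7, 2.2]
width: 26.0
grasp_force: 30.0
t: 15.65
ee_pos: [604.0, 58.3, 125.9]
orientation: [-3.134, -0.219, -0.001]
ft_force: [-0.1, 0.5, -0.3]
width: 39.5
grasp_force: 0.0
[604.032  58.299 125.93 ]
white [235 206  19  20 288] x,y,z range [552.67   20.785  87.351] [592.125  83.774  98.346]
 plane [-0.158 -0.021  0.987] [570.531  54.969  93.02 ] 192
white [300 224  19  12 125] x,y,z range [607.793  39.004 107.341] [649.015  84.433 126.125]
 plane [-0.163  0.016  0.987] [633.396  57.159 116.099] 51
 orange [0.981 0.148 0.122] [630.272  62.147 168.084] 132 123.48992781182903 232.91934499406727
 orange [-0.147  0.989 -0.01 ] [623.713  49.397 153.576] 64 120.76241491947428 200.1222004898434
```

```bash
python3 - <<'E'
from tilt import *
for c in ["side","scene"]:
    im,d,P,K,M=shot(c); np.savez("k_%s.npz"%c,P=P,im=im,K=K,M=M)
    hsv=cv2.cvtColor(np.ascontiguousarray(im),cv2.COLOR_RGB2HSV).astype(int)
    near=(np.hypot(P[...,0]-620,P[...,1]-60)<50)&(P[...,2]>118)&(P[...,2]<240)
    o=near&(hsv[...,0]>4)&(hsv[...,0]<18)&(hsv[...,1]>150)
    print(c,np.histogram(P[o][:,2],bins=range(110,250,10))); 
    for a in range(120,240,10):
        k=o&(P[...,2]>=a)&(P[...,2]<a+10)
        if k.sum()>3: print(a,k.sum(),np.median(P[k],axis=0),P[k][:,0].min(),P[k][:,0].max(),np.median(hsv[k],axis=0))
# deck check of side camera accuracy
    dk=(abs(P[...,0]-570)<100)&(abs(P[...,1]-50)<110)&(hsv[...,2]<110)&(hsv[...,1]<60)&(P[...,2]>50)&(P[...,2]<115)
    print("deck",ransac(P[dk])[0])
E
```

```text
side (array([0, 5, 5, 2, 0, 0, 0, 0, 0, 0, 0, 0, 0]), array([110, 120, 130, 140, 150, 160, 170, 180, 190, 200, 210, 220, 230,
       240]))
120 5 [630.32   73.358 126.17 ] 622.3371148139101 630.933090253237 [ 10. 157. 156.]
130 5 [629.108  74.424 134.465] 618.45462313026 630.0341154422538 [ 10. 155. 150.]
deck [-0.237 -0.03   0.971]
scene (array([ 0, 21, 32, 35, 35, 33, 37, 30, 61, 16,  7,  5,  2]), array([110, 120, 130, 140, 150, 160, 170, 180, 190, 200, 210, 220, 230,
       240]))
120 21 [634.051  55.286 125.762] 616.6055917742202 636.698098575609 [ 11. 185. 112.]
130 32 [633.802  56.449 134.925] 608.4869799495666 638.0923805791178 [ 13.  239.  103.5]
140 35 [632.554  57.202 144.711] 610.3146398079875 635.3584624910395 [ 12. 234.  99.]
150 35 [631.287  57.658 155.328] 610.3263566471309 633.8500586709166 [ 12. 229.  98.]
160 33 [629.947  56.689 164.98 ] 613.0735369562291 632.5543507571679 [ 12. 234.  98.]
170 37 [629.15   58.606 175.81 ] 610.7226622965933 632.214445650442 [ 12. 236.  97.]
180 30 [627.611  61.307 184.892] 592.3923971380024 630.6084862992518 [ 12.  231.5  97. ]
190 61 [624.063  61.585 197.535] 600.617209270115 629.4707711738201 [ 12. 231. 105.]
200 16 [623.739  56.157 200.79 ] 607.026226040605 626.8550926834714 [ 12. 233. 122.]
210 7 [638.95   41.273 218.011] 630.2791516007657 639.41483256687 [ 10. 171.  78.]
220 5 [628.216  41.331 227.631] 620.6894694594585 638.0987688064511 [ 10. 158.  79.]
deck [-0.235 -0.034  0.971]
```

The face slope is still only 0.11, and the foot's downslope edge (33 mm from the port) has landed on clip0. The block slid down the slope during the arcs. I'll regrip it centred and move it further up the deck, after checking how far the deck reaches.

```bash
python3 - <<'E'
from tilt import *
z=np.load("k_scene.npz"); P=z["P"]; im=z["im"]
ex=np.array([.9617,.1359,.238]); ey=np.array([-.14,.99,0]); n=np.array([-.2355,-.033,.9713]); p0=np.array([569,52.4,77.8])
X=(P-p0)@ex; Y=(P-p0)@ey; H=(P-p0)@n
m=(abs(H)<3)&(abs(Y)<150)&(abs(X)<150); print("deck x",np.percentile(X[m],[.5,99.5]),"y",np.percentile(Y[m],[.5,99.5]))
m=(X>-30)&(X<110)&(abs(Y)<30)&(H<60)
for a in range(20,120,5):
    k=m&(X>=a)&(X<a+5); print(a,k.sum(),np.percentile(H[k],[5,50,95]) if k.sum() else "")
E
python3 -m creep '[0.0,0,0.008,0,0.007,0.001,0.008,0,0.0145,0.002,0.008,0,0.0145,0.002,0.008,0]'
python3 -m creep '[0,0,0,0,0,0,0,0,0,0,0,0,0,0,0,0,0,0,0,0]' 0
python3 -m creep '[0,0,0.015,0,0,0,0.03,0,0.009,0.001,0.036,0,0.018,0.0025,0.036,0,0.018,0.0025,0.036,0,0.018,0.0025,0.036,0]'
```

```text
deck x [-107.941  111.093] y [-123.543  122.692]
20 21 [-5.753  7.51  12.963]
25 18 [-3.337 -0.026 13.215]
30 13 [-4.161 -1.397 11.66 ]
35 9 [-1.335  1.019 52.876]
40 14 [-0.907  2.842 53.757]
45 21 [-0.419 23.398 55.388]
50 12 [ 0.894 23.482 42.559]
55 43 [-0.461 40.602 55.606]
60 37 [-0.226 25.032 59.636]
65 62 [-99.055  -1.152  43.085]
70 87 [-100.122   -0.108   37.594]
75 170 [-100.731   22.403   54.344]
80 133 [-101.925    2.369   53.4  ]
85 91 [-103.606   -1.32    18.277]
90 93 [-877.941 -100.883    2.281]
95 91 [-878.816 -102.307    2.101]
100 97 [-877.904 -104.053    1.858]
105 233 [-878.109  -26.876    1.366]
110 0 
115 0 
t: 16.18
ee_pos: [620.5, 60.5, 134.2]
orientation: [-3.134, -0.219, -0.004]
ft_force: [-0.3, -0.2, -0.6]
width: 39.4
grasp_force: 0.0
t: 16.6
ee_pos: [618.0, 60.2, 133.4]
orientation: [3.134, 0.22, -0.001]
ft_force: [0.3, 0.2, -0.7]
width: 25.8
grasp_force: 30.0
t: 17.1
ee_pos: [636.5, 62.9, 168.6]
orientation: [-3.134, -0.219, 0.002]
ft_force: [-0.4, -0.3, -2.6]
width: 26.0
grasp_force: 30.0
```

```bash
python3 -m creep '[0,0,-0.015,0,0,0,-0.025,0,0,0,-0.028,0,0,0,-0.028,0,0,0,-0.028,0]'
python3 -m creep '[0,0,-0.002,0,0,0,-0.002,0]'
python3 -m creep '[0,0,-0.002,0,0,0,-0.002,0]'
```

```text
t: 17.52
ee_pos: [636.0, 62.8, 141.0]
orientation: [-3.134, -0.219, 0.002]
ft_force: [0.1, 0.3, -1.8]
width: 26.2
grasp_force: 30.0
t: 17.68
ee_pos: [636.5, 62.8, 139.8]
orientation: [3.134, 0.219, 0.001]
ft_force: [-0.1, 0.6, -3.0]
width: 25.8
grasp_force: 30.0
t: 17.85
ee_pos: [636.6, 62.8, 137.8]
orientation: [-3.134, -0.219, -0.001]
ft_force: [-0.1, 0.4, -1.8]
width: 25.9
grasp_force: 30.0
```

```bash
python3 -m creep '[0,0,-0.0015,0,0,0,-0.0015,0]'
python3 -m creep '[0,0,-0.0015,0,0,0,-0.0015,0]'
python3 -m creep '[-0.002,-0.0003,-0.0015,0,-0.002,-0.0003,-0.0015,0]'
python3 -m creep '[-0.002,-0.0003,-0.0015,0,-0.002,-0.0003,-0.0015,0]'
```

```text
t: 18.02
ee_pos: [636.7, 62.8, 137.6]
orientation: [3.134, 0.219, 0.002]
ft_force: [-3.0, -1.1, 7.4]
width: 25.7
grasp_force: 30.0
t: 18.18
ee_pos: [636.8, 62.8, 137.5]
orientation: [-3.134, -0.22, -0.002]
ft_force: [-7.5, -1.4, 16.6]
width: 25.6
grasp_force: 30.0
t: 18.35
ee_pos: [636.5, 62.7, 137.2]
orientation: [-3.134, -0.219, -0.009]
ft_force: [-5.7, 0.2, 20.4]
width: 25.8
grasp_force: 30.0
t: 18.52
ee_pos: [635.3, 62.6, 136.2]
orientation: [-3.134, -0.219, -0.012]
ft_force: [-5.1, -0.1, 20.9]
width: 26.2
grasp_force: 30.0
```

```bash
python3 -m creep '[-0.002,-0.0003,-0.0015,0,-0.002,-0.0003,-0.0015,0]'
python3 -m creep '[-0.002,-0.0003,-0.0015,0,-0.002,-0.0003,-0.0015,0]'
python3 -m creep '[-0.0015,-0.0002,-0.0015,0,-0.0015,-0.0002,-0.0015,0]'
python3 -m creep '[0,0,-0.001,0,0,0,-0.001,0]'
```

```text
t: 18.68
ee_pos: [633.5, 62.3, 134.6]
orientation: [-3.134, -0.219, -0.013]
ft_force: [-4.1, 0.5, 21.0]
width: 26.0
grasp_force: 30.0
t: 18.85
ee_pos: [631.4, 62.0, 132.9]
orientation: [-3.134, -0.219, -0.012]
ft_force: [-4.1, 0.1, 20.3]
width: 25.5
grasp_force: 30.0
t: 19.02
ee_pos: [629.8, 61.8, 131.5]
orientation: [-3.133, -0.219, -0.012]
ft_force: [-4.4, 0.7, 20.9]
width: 25.6
grasp_force: 30.0
t: 19.18
ee_pos: [629.8, 61.8, 131.4]
orientation: [-3.133, -0.219, -0.012]
ft_force: [-8.4, -0.1, 28.5]
width: 25.9
grasp_force: 30.0
```

```bash
python3 -m creep '[0.001,0,0.004,0,0.001,0,0.004,0]'
python3 -m creep '[0,0,0,0,0,0,0,0,0,0,0,0,0,0,0.004,0,0,0,0.005,0,0,0,0.005,0]' 0.45
cat > ck.py <<'E'
from tilt import *
T=pose(); print(T[:3,3])
im,d,P,K,M=shot("scene")
hsv=cv2.cvtColor(np.ascontiguousarray(im),cv2.COLOR_RGB2HSV).astype(int)
near=(np.hypot(P[...,0]-T[0,3],P[...,1]-T[1,3])<50)&(P[...,2]>T[2,3]-25)
o=near&(hsv[...,0]>8)&(hsv[...,0]<16)&(hsv[...,1]>200)
L=[]
zb=int(T[2,3])-20
for a in range(zb,zb+100,8):
    k=o&(P[...,2]>=a)&(P[...,2]<a+8)
    if k.sum()>3: r=[k.sum(),*np.median(P[k],axis=0),np.percentile(P[k][:,0],90)]; L.append(r); print(a,np.array(r))
L=np.array(L); L=L[L[:,0]>10]; L=L[:min(8,len(L))]; f=np.polyfit(L[:,3],L[:,1],1); print("lean",-f[0])
E
python3 ck.py
```

```text
t: 19.35
ee_pos: [628.8, 61.5, 131.6]
orientation: [-3.134, -0.219, -0.004]
ft_force: [1.1, -0.6, -2.9]
width: 25.7
grasp_force: 30.0
t: 19.85
ee_pos: [628.1, 61.4, 135.4]
orientation: [-3.134, -0.219, -0.001]
ft_force: [-0.3, 0.7, -0.5]
width: 39.8
grasp_force: 0.0
[628.145  61.415 135.386]
123 [ 14.    649.336  56.788 128.651 650.623]
131 [ 26.    648.102  59.238 135.751 650.103]
139 [ 28.    645.895  57.859 142.916 648.278]
147 [ 29.    643.797  58.243 150.676 645.836]
155 [ 22.    642.409  56.933 159.132 644.399]
163 [ 30.    640.402  62.16  165.341 642.575]
171 [ 27.    639.266  63.29  174.426 640.798]
179 [ 17.    636.526  65.997 183.617 638.606]
195 [ 18.    625.13   62.755 200.519 628.418]
lean 0.23170517708756727
```

The lean is now 0.232 (tan 14° is 0.24), so the block stands flush with the slope. I'll regrip it, lift and carry it over the diffuser.

```bash
python3 -m creep '[0.0015,0,0,0,0.0015,0,0,0,0.0015,0,0,0,0.0015,0,0,0,0.0015,0,0,0,0.0015,0,0,0]' 0
python3 -m creep '[0,0,0.012,0,0,0,0.025,0,-0.02,-0.003,0.025,0,-0.045,-0.0065,0.018,0,-0.07,-0.01,0.013,0,-0.082,-0.012,0.011,0,-0.082,-0.012,0.011,0,-0.082,-0.012,0.011,0]'
sed 's/"scene"/"scene"/' ck.py > /dev/null; python3 ck.py; python3 - <<'E'
from tilt import *
ex=np.array([.9617,.1359,.238]); ey=np.array([-.14,.99,0]); n=np.array([-.2355,-.033,.9713]); p0=np.array([569,52.4,77.8])
for c in ["side","scene"]:
    im,d,P,K,M=shot(c); hsv=cv2.cvtColor(np.ascontiguousarray(im),cv2.COLOR_RGB2HSV).astype(int)
    X=(P-p0)@ex; Y=(P-p0)@ey; H=(P-p0)@n
    m=(np.hypot(X,Y)<35)&(H>24)&(H<60)&(hsv[...,1]<60)&(hsv[...,2]>100)
    print(c,m.sum(),"X",np.percentile(X[m],[1,50,99]),"Y",np.percentile(Y[m],[1,50,99]),"H",np.percentile(H[m],[1,10,50,90,99]))
    if c=="side": save("h.png",im[120:300,180:340],3.3)
E
```

```text
t: 20.4
ee_pos: [629.3, 61.4, 135.0]
orientation: [3.134, 0.219, -0.0]
ft_force: [-0.1, 1.1, 0.4]
width: 25.8
grasp_force: 30.0
t: 21.07
ee_pos: [547.8, 49.4, 147.4]
orientation: [3.134, 0.219, 0.003]
ft_force: [0.7, -0.2, -1.8]
width: 25.6
grasp_force: 30.0
[547.789  49.381 147.355]
135 [ 10.    567.668  51.336 140.066 569.912]
143 [ 19.    566.575  45.872 146.406 569.626]
151 [ 23.    564.582  48.435 154.53  566.911]
159 [ 28.    562.885  50.468 162.679 565.388]
167 [ 21.    560.494  48.993 170.665 562.668]
175 [ 24.    558.719  50.424 179.683 561.678]
183 [ 23.    556.629  47.787 185.369 559.123]
191 [ 18.    555.452  53.082 194.646 557.915]
199 [  6.    552.779  56.803 203.075 554.175]
207 [  6.    539.168  54.438 211.445 541.661]
lean 0.23870608254564393
side 249 X [-19.916   3.265  25.075] Y [-14.715  15.023  24.171] H [33.521 41.982 52.331 54.208 55.696]
scene 127 X [-11.019  19.393  27.902] Y [-22.289  -3.976  21.11 ] H [32.461 42.691 51.017 53.642 54.984]
```

View pics/h.png

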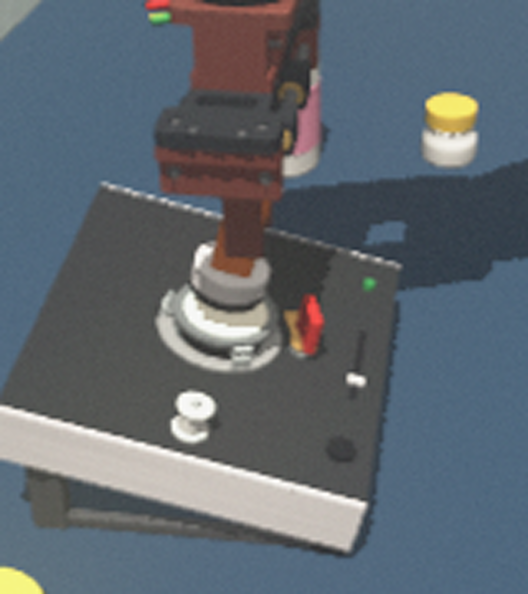

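The block leans 0.239, parallel to the port normal, and is centred to about 1 mm with its foot roughly 17 mm above the face. I'll come down along the normal.

```bash
python3 -m creep '[0.001,0.0001,-0.006,0,0.0019,0.0003,-0.0129,0,0.0019,0.0003,-0.0129,0,0.0019,0.0003,-0.0129,0]'
for i in 1; do :; done
python3 -m creep '[0.0005,0.0001,-0.0019,0,0.0005,0.0001,-0.0019,0]'
python3 -m creep '[0.0005,0.0001,-0.0019,0,0.0005,0.0001,-0.0019,0]'
python3 -m creep '[0.0003,0,-0.001,0,0.0003,0,-0.001,0]'
python3 -m creep '[0.0002,0,-0.001,0,0.0002,0,-0.001,0]'
```

```text
t: 21.55
ee_pos: [548.9, 49.7, 132.2]
orientation: [-3.134, -0.219, 0.003]
ft_force: [-0.1, -0.2, -3.2]
width: 26.0
grasp_force: 30.0
t: 21.72
ee_pos: [549.8, 49.8, 131.0]
orientation: [-3.134, -0.22, 0.0]
ft_force: [0.2, -0.2, -3.5]
width: 25.8
grasp_force: 30.0
t: 21.88
ee_pos: [550.3, 49.9, 129.3]
orientation: [-3.134, -0.219, -0.0]
ft_force: [-1.3, -0.2, -1.4]
width: 26.0
grasp_force: 30.0
t: 22.05
ee_pos: [550.6, 49.9, 128.4]
orientation: [-3.134, -0.219, -0.0]
ft_force: [-0.8, 0.7, -0.7]
width: 26.0
grasp_force: 30.0
t: 22.22
ee_pos: [550.9, 49.9, 127.4]
orientation: [-3.134, -0.219, -0.0]
ft_force: [-1.0, -0.2, -0.6]
width: 26.1
grasp_force: 30.0
```

```bash
python3 -m creep '[0.0002,0,-0.001,0,0.0002,0,-0.001,0]'|egrep 'pos|force'
python3 -m creep '[0.0002,0,-0.001,0,0.0002,0,-0.001,0]'|egrep 'pos|ft'
python3 -m creep '[0.0003,0.0001,-0.001,0,0.0003,0.0001,-0.001,0]'|egrep 'pos|ft'
python3 -m creep '[0.0002,0,-0.001,0,0.0002,0,-0.001,0]'|egrep 'pos|ft'
python3 -m creep '[0.0002,0,-0.001,0,0.0002,0,-0.001,0]'|egrep 'pos|ft'
```

```text
ee_pos: [551.1, 49.9, 126.4]
ft_force: [-0.4, -0.4, 0.1]
grasp_force: 30.0
ee_pos: [551.3, 49.9, 125.4]
ft_force: [-0.8, 0.1, 0.3]
ee_pos: [551.6, 50.0, 124.3]
ft_force: [-0.5, 0.0, -0.5]
ee_pos: [551.8, 50.0, 123.3]
ft_force: [-0.1, 0.2, 1.9]
ee_pos: [552.0, 50.0, 122.4]
ft_force: [-0.2, 0.4, 1.8]
```

```bash
python3 -m creep '[0.0003,0.0001,-0.001,0,0.0003,0.0001,-0.001,0]'|egrep 'pos|ft'
python3 -m creep '[0.0002,0,-0.001,0,0.0002,0,-0.001,0]'|egrep 'pos|ft'
python3 -m creep '[0.0002,0,-0.001,0,0.0002,0,-0.001,0]'|egrep 'pos|ft'
python3 -m creep '[0.0003,0.0001,-0.001,0,0.0003,0.0001,-0.001,0]'|egrep 'pos|ft'
python3 -m creep '[0.0002,0,-0.001,0,0.0002,0,-0.001,0]'|egrep 'pos|ft'
```

```text
ee_pos: [552.3, 50.1, 121.4]
ft_force: [-1.4, 0.1, 1.7]
ee_pos: [552.5, 50.1, 120.4]
ft_force: [-0.3, 0.1, 2.1]
ee_pos: [552.7, 50.1, 119.4]
ft_force: [-0.5, 0.7, 3.2]
ee_pos: [553.0, 50.2, 118.4]
ft_force: [-0.9, 0.1, 4.3]
ee_pos: [553.1, 50.2, 117.3]
ft_force: [-1.0, 0.1, 4.4]
```

```bash
python3 -m creep '[0.0003,0.0001,-0.001,0,0.0003,0.0001,-0.001,0]'|egrep 'pos|ft'
python3 -m creep '[0.0002,0,-0.001,0,0.0002,0,-0.001,0]'|egrep 'pos|ft'
python3 -m creep '[0.0002,0,-0.001,0,0.0002,0,-0.001,0]'|egrep 'pos|ft'
python3 -m creep '[0.0003,0.0001,-0.001,0,0.0003,0.0001,-0.001,0]'|egrep 'pos|ft'
python3 -m creep '[0.0002,0,-0.001,0,0.0002,0,-0.001,0]'|egrep 'pos|ft'
```

```text
ee_pos: [553.4, 50.3, 116.3]
ft_force: [-0.9, 0.7, 4.1]
ee_pos: [553.6, 50.3, 115.4]
ft_force: [-1.3, -0.5, 5.4]
ee_pos: [553.9, 50.3, 114.5]
ft_force: [-1.0, 0.2, 5.3]
ee_pos: [554.1, 50.4, 113.5]
ft_force: [-1.6, 0.3, 6.3]
ee_pos: [554.3, 50.4, 112.6]
ft_force: [-2.9, 0.1, 7.4]
```

```bash
python3 -m creep '[0.0003,0.0001,-0.001,0,0.0003,0.0001,-0.001,0]'|egrep 'pos|ft'
python3 -m creep '[0.0002,0,-0.001,0,0.0002,0,-0.001,0]'|egrep 'pos|ft'
python3 -m creep '[0.0002,0,-0.001,0,0.0002,0,-0.001,0]'|egrep 'pos|ft'
python3 -m creep '[0.0003,0.0001,-0.001,0,0.0003,0.0001,-0.001,0]'|egrep 'pos|ft'
python3 -m creep '[0.0002,0,-0.001,0,0.0002,0,-0.001,0]'|egrep 'pos|ft'
```

```text
ee_pos: [554.6, 50.4, 111.6]
ft_force: [-1.8, -0.9, 8.0]
ee_pos: [554.8, 50.4, 110.7]
ft_force: [-1.4, -0.3, 7.4]
ee_pos: [555.1, 50.5, 109.8]
ft_force: [-1.2, -0.3, 8.3]
ee_pos: [555.3, 50.5, 108.8]
ft_force: [-2.2, -1.4, 9.8]
ee_pos: [555.5, 50.6, 107.6]
ft_force: [0.4, -0.1, -1.5]
```

The force dropped sharply, which looks like the click. I'll let it settle, read again and follow down a little.

```bash
python3 -m creep '[0,0,0,0,0,0,0,0,0,0,0,0]'|egrep 'pos|ft'
python3 -m creep '[0.0002,0,-0.001,0,0.0002,0,-0.001,0]'|egrep 'pos|ft'
python3 -m creep '[0.0003,0.0001,-0.001,0,0.0003,0.0001,-0.001,0]'|egrep 'pos|ft'
```

```text
ee_pos: [555.5, 50.6, 107.5]
ft_force: [-1.5, 0.8, 7.1]
ee_pos: [555.8, 50.6, 106.5]
ft_force: [-1.2, -0.8, 6.6]
ee_pos: [556.0, 50.7, 105.5]
ft_force: [-2.0, -1.2, 7.9]
```

The settled force fell from about 12.5 N to 9.5 N and climbs again smoothly, which fits a click. I'll retreat along the normal and check the diffuser.

```bash
python3 -m creep '[-0.001,-0.0001,0.004,0,-0.002,-0.0003,0.008,0,-0.003,-0.0004,0.012,0,-0.004,-0.0005,0.016,0,-0.005,-0.0007,0.02,0,-0.006,-0.0008,0.024,0,-0.008,-0.0012,0.034,0,-0.012,-0.0017,0.05,0,-0.022,-0.003,0.09,0,-0.022,-0.003,0.12,0]'|egrep 'pos|ft|t:'
python3 - <<'E'
from tilt import *
ex=np.array([.9617,.1359,.238]); ey=np.array([-.14,.99,0]); n=np.array([-.2355,-.033,.9713]); p0=np.array([569,52.4,77.8])
for c in ["side","scene"]:
    im,d,P,K,M=shot(c); hsv=cv2.cvtColor(np.ascontiguousarray(im),cv2.COLOR_RGB2HSV).astype(int)
    X=(P-p0)@ex; Y=(P-p0)@ey; H=(P-p0)@n
    m=(np.hypot(X,Y)<25)&(H>-6)&(H<25)
    q=np.c_[X[m],Y[m],H[m]]; k=np.linalg.lstsq(np.c_[q[:,:2],np.ones(len(q))],q[:,2],rcond=None)[0]
    r=(np.hypot(X,Y)>45)&(np.hypot(X,Y)<70)&(X>-20)&(abs(H)<5); 
    print(c,m.sum(),"H med",np.median(H[m]),"slopes",k,"deck H",np.median(H[r]))
E
```

```text
t: 26.97
ee_pos: [531.8, 47.5, 226.8]
ft_force: [0.9, -0.3, -2.5]
side 275 H med 6.0657278922063655 slopes [ 0.001 -0.005  6.096] deck H 2.101306981509807
scene 193 H med 4.661574040775998 slopes [0.007 0.003 4.723] deck H 0.48715174029408725
```

The diffuser is home: its face is 4 mm above the deck and within 0.01 rad of it. Now I'll carry the block to the free bench spot on the left, near (500, 290).

```bash
python3 -m creep '[-0.005,0.03,0,0,-0.01,0.065,0,0,-0.016,0.1,0,0,-0.023,0.135,0,0,-0.03,0.17,0,0,-0.037,0.205,0,0,-0.044,0.24,0,0,-0.046,0.24,-0.03,0,-0.046,0.24,-0.065,0,-0.046,0.24,-0.1,0]'|egrep 'pos|ft|t:'
python3 -m creep '[0,0,-0.03,0,0,0,-0.055,0,0,0,-0.07,0,0,0,-0.073,0,0,0,-0.073,0]'|egrep 'pos|ft|t:'
```

```text
t: 27.9
ee_pos: [487.5, 288.7, 124.4]
ft_force: [-0.1, 0.3, -2.7]
t: 28.32
ee_pos: [486.8, 287.0, 50.9]
ft_force: [0.1, 0.5, -2.3]
```

```bash
python3 -m creep '[0,0,-0.003,0,0,0,-0.004,0,0,0,-0.004,0]'|egrep 'pos|ft'
python3 -m creep '[0,0,-0.002,0,0,0,-0.002,0]'|egrep 'pos|ft'
python3 -m creep '[0,0,-0.0015,0,0,0,-0.0015,0]'|egrep 'pos|ft'
```

```text
ee_pos: [488.6, 288.0, 49.3]
ft_force: [0.4, -0.3, -2.9]
ee_pos: [488.3, 287.8, 46.9]
ft_force: [0.9, 0.2, -2.6]
ee_pos: [488.0, 287.7, 45.0]
ft_force: [0.1, 0.6, -2.8]
```

```bash
python3 -m creep '[0,0,-0.002,0,0,0,-0.002,0]'|egrep 'pos|ft'
python3 -m creep '[0,0,-0.0015,0,0,0,-0.0015,0]'|egrep 'pos|ft'
python3 -m creep '[0.002,0.0003,-0.001,0,0.002,0.0003,-0.001,0]'|egrep 'pos|ft'
```

```text
ee_pos: [488.2, 287.8, 43.5]
ft_force: [-0.4, -1.0, 5.7]
ee_pos: [488.7, 288.0, 43.1]
ft_force: [-2.9, -3.3, 15.7]
ee_pos: [490.9, 288.3, 42.5]
ft_force: [-3.5, -3.1, 18.5]
```

Contact. I'll swing it upright.

```bash
python3 -m creep '[0.003,0.0004,-0.0007,0,0.003,0.0004,-0.0007,0]'|egrep 'pos|ft'
python3 -m creep '[0.003,0.0004,-0.0008,0,0.003,0.0004,-0.0008,0]'|egrep 'pos|ft'
python3 -m creep '[0.003,0.0004,-0.001,0,0.003,0.0004,-0.001,0]'|egrep 'pos|ft'
python3 -m creep '[0.003,0.0004,-0.001,0,0.003,0.0004,-0.001,0]'|egrep 'pos|ft'
```

```text
ee_pos: [493.9, 288.7, 41.7]
ft_force: [-3.8, -3.2, 18.1]
ee_pos: [496.9, 289.1, 40.8]
ft_force: [-2.8, -2.5, 16.5]
ee_pos: [500.0, 289.5, 39.8]
ft_force: [-2.6, -2.9, 15.5]
ee_pos: [503.0, 290.0, 38.7]
ft_force: [-2.3, -2.1, 16.0]
```

```bash
python3 -m creep '[0,0,0.002,0,0,0,0.002,0]'|egrep 'pos|ft'
python3 -m creep '[0,0,0,0,0,0,0,0,0,0,0,0,0,0,0,0]' 0.5|egrep 'pos|ft|wid'
python3 -m creep '[0,0,0.03,0,0,0,0.07,0,0,0,0.11,0,0,0,0.15,0,0,0,0.18,0,0,0,0.2,0]'|egrep 'pos|ft|t:'
python3 - <<'E'
from tilt import *
for c in ["scene","side"]:
    im,d,P,K,M=shot(c); hsv=cv2.cvtColor(np.ascontiguousarray(im),cv2.COLOR_RGB2HSV).astype(int)
    near=(np.hypot(P[...,0]-503,P[...,1]-290)<45)&(P[...,2]>-5)&(P[...,2]<120)
    t=near&(P[...,2]>98)&(hsv[...,1]>150); f=near&(P[...,2]>13)&(P[...,2]<26)&(hsv[...,1]<70)
    print(c,"top",t.sum(),np.median(P[t],axis=0),cv2.minAreaRect(P[t][:,:2].astype(np.float32)),"foot",cv2.minEnclosingCircle(P[f][:,:2].astype(np.float32)),np.percentile(P[f][:,2],[5,50,95]))
E
```

```text
ee_pos: [502.3, 289.7, 39.3]
ft_force: [-0.8, 0.3, -2.5]
ee_pos: [501.9, 289.6, 38.7]
ft_force: [-0.3, 0.6, -0.5]
width: 43.7
t: 31.07
ee_pos: [503.1, 290.2, 242.8]
ft_force: [0.4, 0.4, -0.3]
scene top 79 [506.256 287.984 104.881] ((504.5423889160156, 288.4801940917969), (27.916715621948242, 26.56818199157715), 85.82621002197266) foot ((504.6708679199219, 289.0917053222656), 24.07811737060547) [15.955 19.98  23.477]
side top 222 [500.731 293.649 106.097] ((501.60650634765625, 290.1115417480469), (23.738433837890625, 28.15556526184082), 7.710410118103027) foot ((503.12689208984375, 290.4495849609375), 24.460468292236328) [14.295 21.265 23.279]
```

The block stands upright at (503, 289). Now I'll get the wing's angle from the earlier wrist view and from fresh scene views.

```bash
python3 - <<'E'
from tilt import *
ex=np.array([.9617,.1359,.238]); ey=np.array([-.14,.99,0]); n=np.array([-.2355,-.033,.9713]); p0=np.array([569,52.4,77.8])
def meas(P,im,nm):
    hsv=cv2.cvtColor(np.ascontiguousarray(im),cv2.COLOR_RGB2HSV).astype(int)
    X=(P-p0)@ex+54; Y=(P-p0)@ey; H=(P-p0)@n
    r=(np.hypot(X,Y)<30)&((hsv[...,0]<7)|(hsv[...,0]>173))&(hsv[...,1]>140)&(H>5)&(H<40)
    t=r&(H>30); q=np.c_[X[t],Y[t]].astype(np.float32); 
    b=(np.hypot(X,Y)<36)&(hsv[...,0]>15)&(hsv[...,0]<33)&(hsv[...,1]>110)&(H>2)&(H<14); qb=np.c_[X[b],Y[b]]
    print(nm,r.sum(),"top",len(q),cv2.minAreaRect(q) if len(q)>4 else "", "Hmax",np.percentile(H[r],98) if r.any() else "","brass",len(qb),np.round(qb.mean(0),1) if len(qb) else "")
    if len(q)>4:
        c=q.mean(0); v=np.linalg.svd(q-c)[2][0]; print("  dir",v,"angle", np.arctan2(v[0],-v[1]))
im=cv2.imread("w.png")[...,::-1]; meas(np.load("w.npy"),im,"wrist0")
for c in ["scene","side"]:
    im,d,P,K,M=shot(c); meas(P,im,c)
E
```

```text
wrist0 256 top 159 ((0.4543173313140869, 0.15668773651123047), (8.401337623596191, 27.951745986938477), 20.95992660522461) Hmax 35.8388562103716 brass 188 [  7.8 -12.8]
  dir [ 0.367 -0.93 ] angle 0.37565762
scene 67 top 30 ((1.8241095542907715, 0.7711172103881836), (7.906376361846924, 27.85141372680664), 20.309772491455078) Hmax 35.730504803506 brass 36 [  7.7 -12.6]
  dir [ 0.316 -0.949] angle 0.32177982
side 56 top 33 ((0.1476689577102661, 0.8997678756713867), (7.358784198760986, 25.09299087524414), 22.25798225402832) Hmax 37.92642552285397 brass 20 [ 8.3 -8. ]
  dir [-0.373  0.928] angle -2.758863
```

The wing is at 0.37 rad and its centre is where I expected. I'll straddle it with a narrow fork of the fingers, turn by about 1.2 rad about the pivot, then narrow the fingers to bring it to the stop.

```bash
python3 -m creep '[0,-0.025,0,-0.12,0.001,-0.05,0,-0.24,0.002,-0.075,0,-0.36,0.003,-0.1,0,-0.48,0.004,-0.125,0,-0.6,0.005,-0.15,0,-0.72,0.006,-0.175,0,-0.84,0.007,-0.2,0,-0.96,0.008,-0.225,0,-1.08,0.008,-0.246,0,-1.2,0.008,-0.246,0,-1.2]' 0.2
python3 -m creep '[0,-0.025,0,-0.12,0.001,-0.05,0,-0.24,0.002,-0.075,0,-0.36,0.003,-0.1,0,-0.48,0.004,-0.125,0,-0.6,0.005,-0.15,0,-0.72,0.006,-0.175,0,-0.84,0.007,-0.2,0,-0.96,0.008,-0.225,0,-1.08,0.008,-0.246,0,-1.2]' 0.2
python3 -m creep '[0,0,-0.03,0,0,0,-0.06,0,0,0,-0.1,0,0,0,-0.12,0,0,0,-0.12,0,0,0,-0.12,0]'
python3 - <<'E'
from h import *
T=pose(); print(T[:3,3],np.arctan2(T[1,0],T[0,0]),get_obs()["qpos"])
E
```

```text
t: 32.1
ee_pos: [508.5, 17.9, 235.2]
orientation: [-2.714, 1.503, 0.035]
ft_force: [0.9, 0.3, -0.0]
width: 17.5
grasp_force: 0.0
t: 32.6
ee_pos: [507.3, 19.2, 115.1]
orientation: [-2.718, 1.5, 0.038]
ft_force: [-0.4, -0.0, -0.4]
width: 18.0
grasp_force: 0.0
[507.34806109  19.23372974 115.12368289] -1.0080288350650237 [-0.01243578  0.41622198  1.95854983  0.0632093   0.77181026  2.52137696]validation failed for argument at $...
```

The last joint ran into its limit (the yaw can't reach −1.06), so I'll use the half-turn grasp, yaw 2.08 turning to 3.28. I'll rise first and rotate the other way.

```bash
python3 -m creep '[0,0,0.03,0.0,0,0,0.06,0.12,0,0,0.06,0.24,0,0,0.06,0.36,0,0,0.06,0.48,0,0,0.06,0.6,0,0,0.06,0.72,0,0,0.06,0.84,0,0,0.06,0.96,0,0,0.06,1.08]' | egrep 'pos|ori|ft'
python3 -m creep '[0,0,0,0.12,0,0,0,0.24,0,0,0,0.36,0,0,0,0.48,0,0,0,0.6,0,0,0,0.72,0,0,0,0.84,0,0,0,0.96,0,0,0,1.08,0,0,0,1.2]' | egrep 'pos|ori|ft'
python3 -m creep '[0,0,0,0.12,0,0,0,0.24,0,0,0,0.36,0,0,0,0.48,0,0,0,0.6,0,0,0,0.72,0,0,0,0.8,0,0,0,0.8,0,0,0,0.8]' | egrep 'pos|ori|ft'
python3 - <<'E'
from h import *
T=pose(); print(T[:3,3],np.arctan2(T[1,0],T[0,0]),get_obs()["qpos"])
E
```

```text
ee_pos: [510.1, 19.4, 178.9]
orientation: [-3.115, -0.122, 0.054]
ft_force: [-0.3, 0.1, -0.6]
ee_pos: [510.1, 19.4, 178.9]
orientation: [2.519, 1.872, -0.066]
ft_force: [1.0, -0.0, -0.2]
ee_pos: [509.8, 19.4, 178.5]
orientation: [1.594, 2.683, -0.061]
ft_force: [-0.2, -0.3, -0.0]
[509.83800534  19.37517401 178.48312868] 2.0697516263830584 [ 0.04112978  0.31942794  1.91334314 -0.05508701  0.91429192 -0.42364254]
```

```bash
python3 -m creep '[0.0015,0.025,0,0.01,0.0015,0.025,-0.02,0.01,0.0015,0.025,-0.05,0.01,0.0015,0.025,-0.065,0.01,0.0015,0.025,-0.065,0.01]' | egrep 'pos|ori|ft'
python3 - <<'E'
from h import *
T=pose(); np.set_printoptions(precision=3,suppress=True); print(T[:3,3],np.arctan2(T[1,0],T[0,0]),"tool z",T[:3,2])
im,d,P,K,M=shot("wrist"); save("i.png",im,1.3)
E
```

```text
ee_pos: [508.9, 44.2, 110.0]
orientation: [1.583, 2.696, -0.067]
ft_force: [-0.8, 0.9, -0.5]
[508.931  44.234 109.983] 2.0802010060029525 tool z [-0.009 -0.044 -0.999]
```

View pics/i.png

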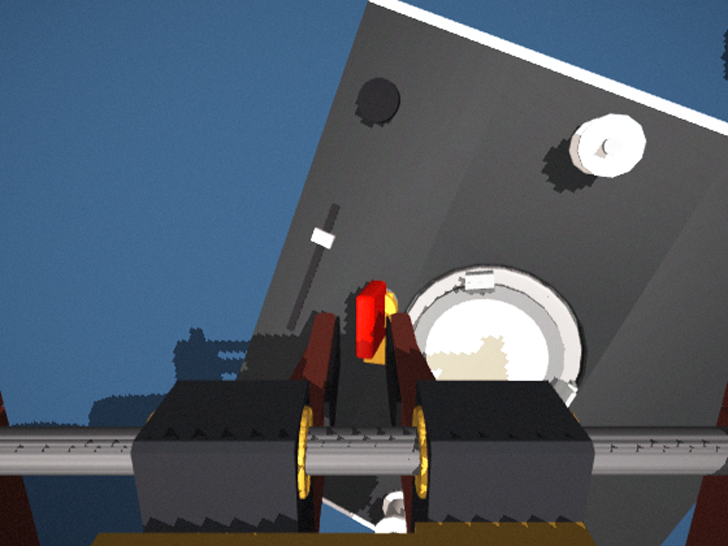

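The wrist view shows the red wing at (371,320), parallel to the fingers and between them. The diffuser sits in its ring at (490,350). I'll lower the fork over the wing and turn.

```bash
python3 -m creep '[0.002,0,-0.008,0,0.002,0,-0.016,0,0.002,0,-0.024,0,0.002,0,-0.028,0,0.002,0,-0.028,0]' | egrep 'pos|ft'
python3 -m creep '[0,0,0,0.1,0,0,0,0.2,0,0,0,0.3,0,0,0,0.4,0,0,0,0.4]' | egrep 'pos|ft|ori'
```

```text
ee_pos: [512.2, 44.1, 83.4]
ft_force: [-0.7, 0.6, 0.2]
ee_pos: [511.5, 44.1, 84.1]
orientation: [1.005, 2.951, -0.057]
ft_force: [-3.0, -1.5, 1.4]
```

```bash
python3 -m creep '[0,0,0,0.1,0,0,0,0.2,0,0,0,0.3,0,0,0,0.4,0,0,0,0.5,0,0,0,0.6,0,0,0,0.7,0,0,0,0.8,0,0,0,0.8]' | egrep 'pos|ft|ori'
python3 -m creep '[0,0,0,0,0,0,0,0,0,0,0,0,0,0,0,0]' 0.11 | egrep 'pos|ft|wid|grasp'
cat > kp.py <<'E'
from tilt import *
ex=np.array([.9617,.1359,.238]); ey=np.array([-.14,.99,0]); n=np.array([-.2355,-.033,.9713]); p0=np.array([569,52.4,77.8])
for c in ["scene","side"]:
    im,d,P,K,M=shot(c); hsv=cv2.cvtColor(np.ascontiguousarray(im),cv2.COLOR_RGB2HSV).astype(int)
    X=(P-p0)@ex+54; Y=(P-p0)@ey; H=(P-p0)@n
    b=(np.hypot(X,Y)<36)&(hsv[...,0]>15)&(hsv[...,0]<33)&(hsv[...,1]>110)&(H>2)&(H<14); qb=np.c_[X[b],Y[b]]
    if len(qb)>3: print(c,"brass",len(qb),qb.mean(0),"tip",np.percentile(qb[:,0],95),"angle of mean",np.arctan2(qb.mean(0)[0],-qb.mean(0)[1]))
    t=(np.hypot(X,Y)<22)&((hsv[...,0]<7)|(hsv[...,0]>173))&(hsv[...,1]>170)&(H>30)&(H<38); q=np.c_[X[t],Y[t]]
    if len(q)>8: v=np.linalg.svd(q-q.mean(0))[2][0]; print(c,"wing",len(q),q.mean(0),v,np.arctan2(v[0],-v[1])%np.pi)
E
python3 kp.py
```

```text
ee_pos: [512.8, 43.8, 84.4]
orientation: [-0.218, 3.096, -0.036]
ft_force: [-1.6, -2.3, 0.7]
ee_pos: [514.4, 44.1, 84.9]
ft_force: [1.9, -3.9, 2.4]
width: 9.6
grasp_force: 2.2
scene brass 24 [19.321 -0.954] tip 26.758317246647117 angle of mean 1.521479647282741
side brass 38 [12.634  1.576] tip 23.981888407571017 angle of mean 1.694868918078933
```

The arm is at about 1.52 rad. A small extra turn takes it to the stop, then I'll open and retreat upward.

```bash
python3 -m creep '[0,0,0,0.04,0,0,0,0.08,0,0,0,0.08]' | egrep 'pos|ft'
python3 -m creep '[0,0,0,0.0,0,0,0,-0.08,0,0,0,-0.08]' 0.2| egrep 'pos|ft|wid'
python3 -m creep '[0,0,0.01,0,0,0,0.03,0,0,0,0.06,0,0,0,0.1,0,-0.03,0,0.14,0,-0.06,0,0.16,0,-0.09,0,0.16,0,-0.09,0,0.16,0]' | egrep 't:|pos|ft'
python3 kp.py; python3 - <<'E'
from tilt import *
ex=np.array([.9617,.1359,.238]); ey=np.array([-.14,.99,0]); n=np.array([-.2355,-.033,.9713]); p0=np.array([569,52.4,77.8])
im,d,P,K,M=shot("scene"); X=(P-p0)@ex; Y=(P-p0)@ey; H=(P-p0)@n
m=(np.hypot(X,Y)<25)&(H>-6)&(H<25); q=np.c_[X[m],Y[m],np.ones(m.sum())]; print("face",np.linalg.lstsq(q,H[m],rcond=None)[0])
im2,*_=shot("side"); save("j.png",np.vstack([im[120:330,130:430],im2[120:330+80,130:430]]),1.2)
hsv=cv2.cvtColor(np.ascontiguousarray(im),cv2.COLOR_RGB2HSV).astype(int)
near=(np.hypot(P[...,0]-503,P[...,1]-290)<45)
t=near&(P[...,2]>98)&(hsv[...,1]>150); print("block top",cv2.minAreaRect(P[t][:,:2].astype(np.float32))[0],np.median(P[t][:,2]))
E
```

```text
ee_pos: [513.7, 44.1, 84.6]
ft_force: [2.9, -4.4, 2.9]
ee_pos: [511.9, 44.6, 83.8]
ft_force: [0.1, 0.8, 0.1]
width: 17.3
t: 38.67
ee_pos: [417.8, 44.3, 245.4]
ft_force: [-0.7, 0.7, 0.1]
scene brass 31 [16.04  -2.223] tip 26.826450958211375 angle of mean 1.4330892828739379
scene wing 20 [ 2.657 -1.927] [0.997 0.076] 1.6470646611459063
side brass 45 [11.689  2.87 ] tip 23.93984915882286 angle of mean 1.8115645326999166
face [-0.006 -0.007  4.701]
block top (504.8093566894531, 289.5284423828125) 104.70599205383928
```

View pics/j.png

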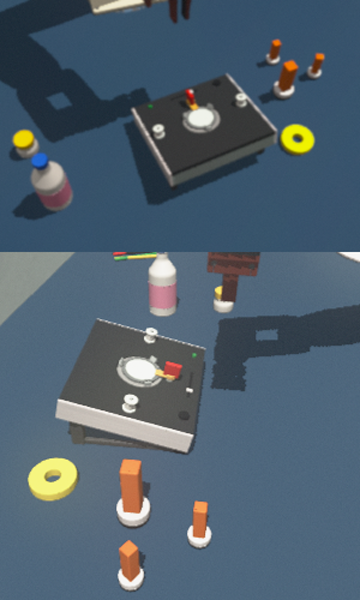

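The views show the turnbutton arm pointing at the port over the rim, the diffuser flat, the block upright at left and the gripper clear. I'll hand in.

```bash
python3 -c "
from workcell import ticket
print(ticket.close_job())"
```

```text
the job is handed in; nothing more can be done
None
```

The job is handed in, with no verdict returned: the diffuser clicked home at about 12.5 N and lies flat, the turnbutton is swung in to about its stop over the rim, and the pressing block stands upright on the bench at about (503, 289) mm. While I was tilting the block on the deck, its foot rested on clip0 for a few seconds, and the diffuser still seated flat afterwards.

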